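# Charge a plaster mould with the blue glass lump, using tongs

## Robot

A 6-joint arm with a two-finger parallel gripper is mounted at the origin on the work surface. World frame = base frame: x ahead of the robot, y to its left, z up, the work surface at z = 0. Lengths are in m, angles in degrees, forces in N, time in s.
With the tool pointing down it reaches from about 0.3 to 0.95 m from the base axis. Payload 3.1 kg.
Tool frame: the origin (TCP) lies on the centre line of the jaws, within the pads' length; the fingertips stand 22 mm ahead of it and the grasp point (between the pads) lies 3 mm ahead of it; z points along the fingers, y is the direction in which the jaws open and shut (so a half turn about z gives the same grasp; the last joint's range is limited). The gripper opens to 85 mm and grips with 20 to 120 N. Pads are 22 mm wide; open, the fingers measure 114 mm over their backs; the gripper's body (76 mm by 85 mm) begins 54 mm behind the grasp point. The pads swing forward as they close: fully open they stand 13 mm farther back than shut.
Start: joints at [-73.436, 17.653, 93.61, -0, 68.738, -3.994], TCP at [0.219, -0.585, 0.253] pointing down, gripper open.
Joint ranges: [-175.34, 175.34], [-45.06, 112.39], [2.9, 150.54], [-68.45, 248.45], [3.09, 151.38], [-168.51, 168.51]. Speed limits (degrees/s): [159.86, 159.86, 180, 180, 180, 180].

## Interface

Orientations are given as [roll, pitch, yaw] about the fixed x, y, z axes, in that order (R = Rz(yaw) Ry(pitch) Rx(roll)).
In Python, from cell import * gives the robot as it stands. The module is installed in compiled form; this text tells all that it offers.
- The arm moves only by the tool servo_tool, never from a script. Its argument "steps" is a list of rows, each a list of 5 numbers: the closure, from -1 (fully open) to 1 (shut), then the shift along the tool's x, y, z in m, then the turn about the tool's z in degrees. In form: [[fingers, x, y, z, twist], ...]. A call has 1 to 5 rows; each row shifts and turns the pose as measured when the row begins, along the tool's axes as they then stand; what a row does not reach is not made up. A row lasts 1/10 s, in which the tool goes at most 50 mm and 8.59 degrees, less where a joint would pass 70% of its speed; a pose out of reach is approached as far as the arm can. A call with a gripper value outside its range is refused whole. The fingers move at their own pace and stop on an object; the grip force is fixed at half the most. Time passes only in rows, so rows that do not move let the fingers close. It gives the time, the measured TCP pose, the force and the opening at its end, in the units of the state.
- sense(): the state, without advancing time (a new reading comes with each control period).
- grab_frame(name): name is "scene" or "top"; returns a dict with "img" (480x640x3 uint8, red, green, blue), "fx", "fy", "cx", "cy" (pixels), "pose" (4x4, takes a point from camera to world coordinates). Camera axes: x right, y down, z forward; pixel columns grow to the right and rows downward; lengths in m; the calibration is good to about 2 mm. A picture is of the moment at which its call begins. There is no depth.
- hand_in(): hands the job in, once; it reports no verdict.
The state is a dict: "t": time; "qpos": joint angles; "dq": joint speeds; "tau": joint torques, N m; "position": TCP position; "eef_rot": TCP orientation; "contact_force": force on the tool from outside, world axes, zero at the start; "moment": the same for the moment, N m; "opening": opening from 0.0 (shut) to 1.0 (fully open).
Only numpy, scipy, OpenCV 4.12 (cv2) and the standard library are available. Lean on these libraries where they do the work, as an engineer would, in place of code of your own. Each camera call takes 0.05 s, during which the arm holds its last target. There are 200 camera calls.

## Task

Take the tongs from their wooden stand and use them to stand the blue glass lump in the middle of the plaster mould's well, upright, set down gently on the floor of the well and not dropped. The lump must stay free of grease, so the gripper's own fingers never touch any of the glass. Then hang the tongs back in their stand, and leave the mould, the other two lumps and everything else where they are.

Things in the scene. Friction and masses are not known exactly. Their poses are not given: they have to be found in the camera images.
- tongs: spring tongs hanging jaws down, 160 g; z up. Origin: middle of a brass cross bar (100 long in x, 12 wide, 10 high) that lies on the stand; grip from above, gripper centre at the origin, closing along y. Two upright steel arms, one each side in y, 14 wide in x, 4 thick, from 12 above to 115 below the origin, slide straight inward, staying parallel, when their red plates are squeezed
- tongs_tip (a point): midpoint between the lower ends of the two jaws, 115 mm below the tongs' origin. Jaw gap in y: 40 open, 20 at the stop, 26 on a lump
- jaw_l (a joint): how far each arm is squeezed inward, m: 0 open, 0.007 on a lump, 0.010 at the stop. Red plates: 24 wide in x, from 25 below to 13 above the tongs' origin, 58 mm across both when open (jaw gap + 18). A spring opens the arms with 4 N (open) to 7 N (stop): while squeezed a little below 58 mm the tongs stay held in the gripper with open jaws
- stand: fixed wooden stand of the tongs; origin centre of its underside. Base 110 (x) x 80 (y) x 10. Two uprights, 12 thick, centred at x = +-38 mm, each with a flat seat 138 mm above the table between two lips 12 high and 24 apart in y, on which the tongs' cross bar lies (along the stand's x). Open between the uprights (64 mm)
- stand_cradle (a point): where the tongs' origin is when they hang in the middle of the stand, 143 mm above the table
- blue: loose cobalt-blue glass lump, a stout upright cylinder 26 in diameter, 22 high, with chamfered rims, 28 g, lying on the slab; origin centre of its underside, z up
- blue_center (a point): centre of the blue lump
- amber: amber lump of the same size, on the slab; leave it
- green: green lump of the same size, on the slab; leave it
- slab: fixed flat terracotta-coloured kiln shelf, 110 (x) x 210 (y) x 12 thick, on which the three lumps stand; origin centre of its underside
- mould: loose round white plaster mould, 110 in diameter, 62 high, 0.7 kg; origin centre of its underside. Open from above: a round well 72 in diameter whose flat floor is 17 above the table (45 deep)
- mould_in (a point): centre of the floor of the mould's well
- knife: wooden modelling knife, 165 long in x, 8 thick, lying flat on the table; leave it
- brush: brush, 160 long, lying on the table; leave it
- bowl: grey plastic bowl, 120 across, 60 high; leave it
- cup: steel cup, 72 across, 85 high; leave it

How it is judged:
By the outcome, as a careful person would: the job done as asked, in the order asked, and still so for the second after the job is handed in, with the robot touching nothing.
It also fails if it takes over 61 s, if anything falls off the work surface, if the arm or the gripper's body presses on something with over 40 N, if the wrist force passes 120 N, or if a joint passes its speed limit or range.

## Working session

There is one attempt and no reset: what is moved stays moved. The work goes in short steps, Python scripts to look and compute and a tool call to move; the robot and the scene stay as the last step left them, time stands still between calls to the robot, and variables do not carry over. Pictures are saved under pics/ and viewed, and the job is handed in when it is done.

Besides the shell and the picture viewer there is one more tool, called as name(argument=value, ...), one argument or row to a line, values as JSON. servo_tool: Moves the arm, as the interface text tells. Its arguments: {"type":"object","properties":{"steps":{"type":"array"}},"required":["steps"]}

```bash
mkdir -p pics
cat > h.py <<'E'
from cell import *
import numpy as np, cv2
def snap(name,tag):
    f=grab_frame(name); cv2.imwrite(f"pics/{tag}.png",f["img"][:,:,::-1]); return f
def ray(f,u,v):
    d=np.array([(u-f["cx"])/f["fx"],(v-f["cy"])/f["fy"],1.]); P=np.array(f["pose"]); return P[:3,3],P[:3,:3]@d
def atz(f,u,v,z):
    o,d=ray(f,u,v); return o+d*(z-o[2])/d[2]
def proj(f,p):
    P=np.array(f["pose"]); c=P[:3,:3].T@(np.array(p)-P[:3,3]); return np.array([f["fx"]*c[0]/c[2]+f["cx"],f["fy"]*c[1]/c[2]+f["cy"]])
E
python3 - <<'E'
from h import *
for n in("scene","top"):
    f=snap(n,n+"0"); print(n,f["fx"],f["fy"],f["cx"],f["cy"],np.round(f["pose"],4).tolist())
print(sense())
E
```

```text
scene 442.7619410128182 442.7619410128182 313.8570597119836 239.286677861263 [[-0.7114, 0.3886, -0.5856, 1.0741], [0.7025, 0.4185, -0.5756, 0.4161], [0.0214, -0.8209, -0.5707, 0.5264], [0.0, 0.0, 0.0, 1.0]]
top 585.2511244024646 585.2511244024646 321.5495996745257 236.54784138873282 [[-0.0347, -0.9744, 0.2222, 0.3626], [-0.9994, 0.0348, -0.0036, 0.0055], [-0.0042, -0.2222, -0.975, 1.3065], [0.0, 0.0, 0.0, 1.0]]
{'t': 0.1, 'qpos': array([-7.34330618e+01,  1.77019561e+01,  9.36822540e+01,  3.46467185e-04,
        6.87373141e+01, -3.99405056e+00]), 'dq': array([ 0.03744522, -0.09385724, -0.10239544,  0.05018348, -0.15223236,
       -0.01121865]), 'tau': array([ 1.16212223e-04, -4.16404903e+01, -2.77645129e+01, -1.16381934e-04,
        4.01234283e-03,  1.12774549e-05]), 'position': array([ 0.21927271, -0.58452397,  0.25213512]), 'eef_rot': array([-1.79878793e+02, -8.78633835e-03,  2.05608535e+01]), 'contact_force': array([0.39940631, 0.97440126, 1.04739026]), 'moment': array([-0.05213197,  0.00718645,  0.00137739]), 'opening': 1.003850618532461}
```

View pics/scene0.png

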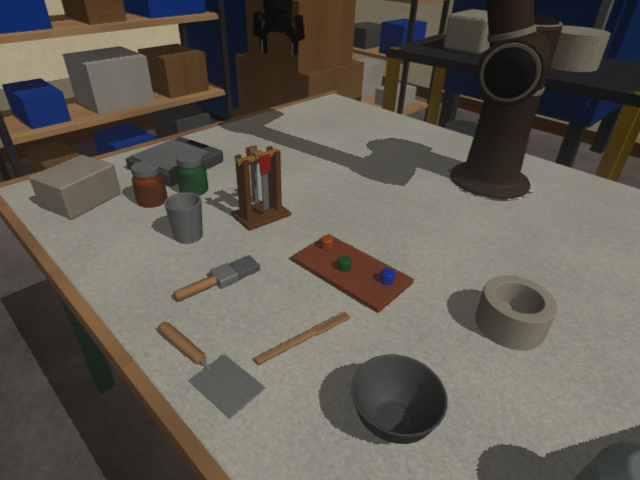

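View pics/top0.png

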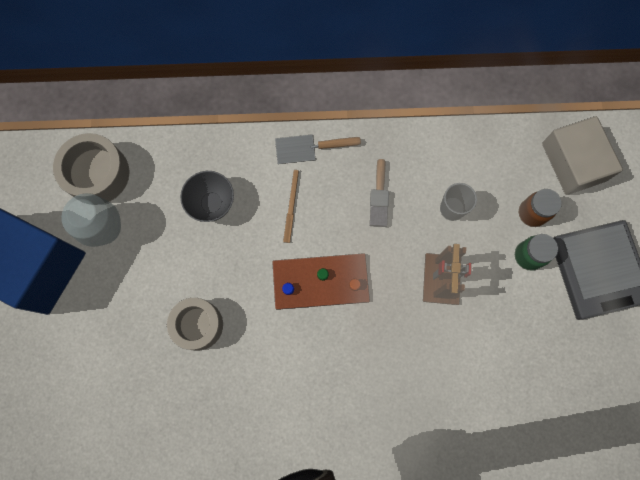

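The scene view shows the stand at (262,190), the slab with blue at (388,276), and the mould at (515,310). In the top view the stand is at (445,278), blue at (288,289), green at (323,274), amber at (355,285) and the mould at (195,323). I'll zoom in next.

Run:
```python
import cv2,numpy as np
t=cv2.imread("pics/top0.png");s=cv2.imread("pics/scene0.png")
z=lambda i,x,y,w,h,k:cv2.resize(i[y:y+h,x:x+w],None,fx=k,fy=k,interpolation=cv2.INTER_CUBIC)
a=z(t,415,235,66,75,6)   # 396x450
b=z(t,160,285,66,75,6)
cv2.imwrite("pics/c1.png",np.hstack([a,b]))
a=z(t,268,248,110,66,7); cv2.imwrite("pics/c2.png",a)
cv2.imwrite("pics/c3.png",z(s,225,140,70,95,6))
```

```text
(no output)
```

View pics/c1.png

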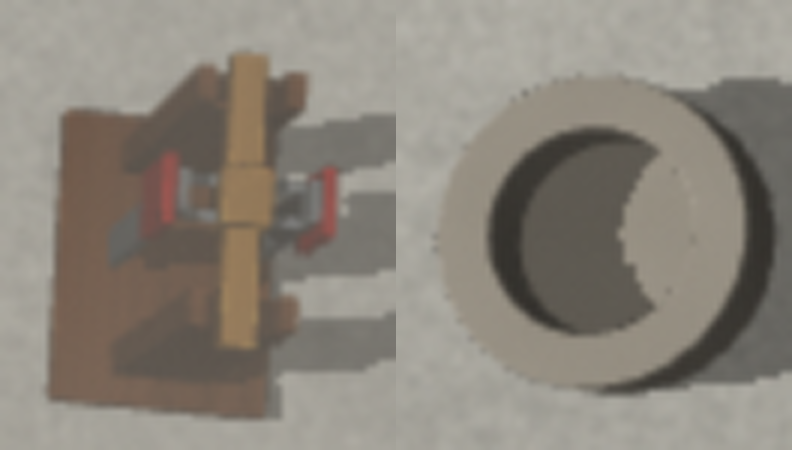

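View pics/c2.png

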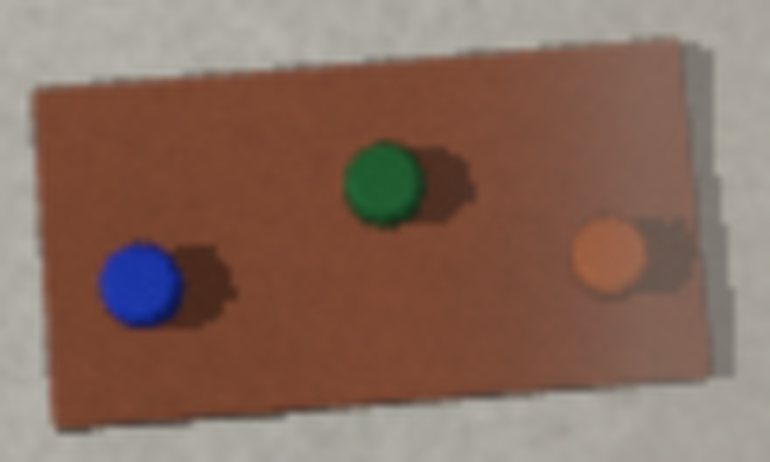

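View pics/c3.png

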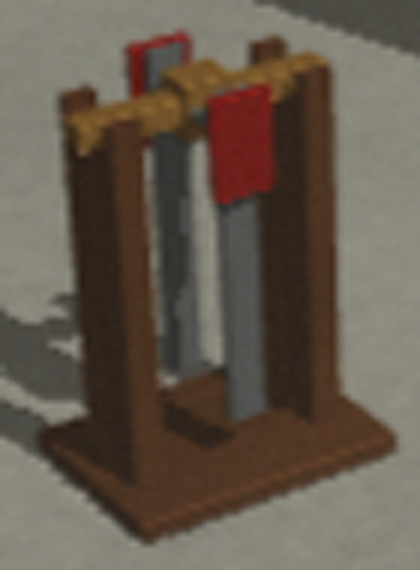

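Run:
```python
from h import *
f=grab_frame("top");s=grab_frame("scene")
T=lambda u,v,k,x0,y0:(x0+(u+.5)/k-.5,y0+(v+.5)/k-.5)
a=atz(f,*T(249,53,6,415,235),.148);b=atz(f,*T(237,349,6,415,235),.148)
d=a-b;print("bar",a,b,(a+b)/2,np.linalg.norm(d),np.degrees(np.arctan2(d[1],d[0])))
# base corners at z=.01
B=[atz(f,*T(*p,6,415,235),.01) for p in((63,110),(49,401),(268,416))]
print("base",B, "len",np.linalg.norm(B[0]-B[1]),np.linalg.norm(B[1]-B[2]),"ctr",(B[0]+B[2])/2, np.degrees(np.arctan2(*(B[0]-B[1])[[1,0]])))
for n,p,z in(("blue",(139,283),.034),("green",(383,183),.034),("amber",(608,255),.034)):
    print(n,atz(f,*T(*p,7,268,248),z))
S=[atz(f,*T(*p,7,268,248),.012) for p in((33,90),(680,40),(710,378),(57,429))];print("slab",np.mean(S,0),np.linalg.norm(S[0]-S[1]),np.linalg.norm(S[1]-S[2]))
# mould rim: outer circle left/right 440..748(of 396 offset), top 75..bot 388
l=atz(f,*T(440-396,230,6,160,285),.062);r=atz(f,*T(748-396,230,6,160,285),.062)
t=atz(f,*T(593-396,75,6,160,285),.062);bb=atz(f,*T(593-396,388,6,160,285),.062)
print("mould",l,r,t,bb,(l[1]+r[1])/2,(t[0]+bb[0])/2)
m=np.array([(t[0]+bb[0])/2,(l[1]+r[1])/2,.062])
print("scene proj mould",proj(s,m),"blue",proj(s,[*atz(f,*T(139,283,7,268,248),.034)]),"bar ends",proj(s,a),proj(s,b))
```

```text
bar [ 0.602686   -0.27029287  0.148     ] [ 0.50290064 -0.25774419  0.148     ] [ 0.55279332 -0.26401853  0.148     ] 0.10057130583542584 -7.1677023069380725
base [array([ 0.61190647, -0.2314402 ,  0.01      ]), array([ 0.5028435 , -0.21818353,  0.01      ]), array([ 0.49448415, -0.29840698,  0.01      ])] len 0.10986569090135101 0.0806577925230859 ctr [ 0.55319531 -0.26492359  0.01      ] -6.930337816568978
blue [0.53994409 0.07934701 0.034     ]
green [0.56881271 0.00206182 0.034     ]
amber [ 0.5435721  -0.06746356  0.034     ]
slab [0.55653787 0.00663256 0.012     ] 0.20866793940918274 0.1091112454613221
mould [0.47087062 0.33381176 0.062     ] [0.46706949 0.22536111 0.062     ] [0.5237146  0.28071305 0.062     ] [0.41427701 0.27914468 0.062     ] 0.2795864386284079 0.46899580206249725
scene proj mould [519.81147065 295.71869761] blue [388.58246389 270.60526376] bar ends [236.56082775 159.52940953] [278.43252188 148.0636963 ]
```

Two independent fits (bar and base) agree on the stand: centre (0.553, -0.2645), yaw -7°. The measured bar, base, slab and mould sizes all match the given ones. I'll turn first, then translate.

Add to h.py:
```python
from scipy.spatial.transform import Rotation as Ro
def to(x,y,z,yaw):
    s=sense(); R=Ro.from_euler('xyz',s["eef_rot"],degrees=True)
    print("t",round(s["t"],2),"p",np.round(s["position"],4),"rpy",np.round(s["eef_rot"],2),"F",np.round(s["contact_force"],1),"open mm",round(85*s["opening"],1))
    print("shift mm",np.round(R.inv().apply(np.array([x,y,z])-s["position"])*1e3,1),"twist",round(s["eef_rot"][2]-yaw,2))
```

```text
(no output)
```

servo_tool(
  steps=[
    [-1, 0, 0, 0, 8.5],
    [-1, 0, 0, 0, 8.5],
    [-1, 0, 0, 0, 8.5],
    [-1, 0, 0, 0, 2],
    [-1, 0, 0, 0, 0],
  ],
)

```text
t: 0.7
position: [0.2189, -0.5836, 0.2505]
eef_rot: [-179.7, 0.1, -7.7]
contact_force: [0.2, -0.9, 0.1]
opening: 1.002
```

```bash
python3 -c "
from h import *
to(.553,-.2645,.25,-7)"
```

```text
t 0.7 p [ 0.2189 -0.5836  0.2505] rpy [-1.7974e+02  1.2000e-01 -7.6900e+00] F [ 0.2 -0.9  0.1] open mm 85.1
shift mm [ 288.4 -360.9    1.6] twist -0.69
```

servo_tool(
  steps=[
    [-1, 0.028, -0.036, 0, -0.7],
    [-1, 0.028, -0.036, 0, 0],
    [-1, 0.028, -0.036, 0, 0],
    [-1, 0.028, -0.036, 0, 0],
    [-1, 0.028, -0.036, 0, 0],
  ],
)

```text
t: 1.2
position: [0.3804, -0.4226, 0.25]
eef_rot: [-179.9, 0.1, -7.3]
contact_force: [0.2, -0.6, -0.1]
opening: 1.002
```

servo_tool(
  steps=[
    [-1, 0.028, -0.036, 0, 0],
    [-1, 0.028, -0.036, 0, 0],
    [-1, 0.028, -0.036, 0, 0],
    [-1, 0.028, -0.036, 0, 0],
    [-1, 0, 0, 0, 0],
  ],
)

```text
t: 1.7
position: [0.5174, -0.2836, 0.2503]
eef_rot: [-179.9, -0.0, -6.7]
contact_force: [0.3, 1.0, 0.6]
opening: 1.003
```

```bash
python3 -c "
from h import *
to(.553,-.2645,.25,-7)"
```

```text
t 1.7 p [ 0.5174 -0.2836  0.2503] rpy [-1.7986e+02 -4.0000e-02 -6.7200e+00] F [0.3 1.  0.6] open mm 85.2
shift mm [ 33.1 -23.1   0.4] twist 0.28
```

servo_tool(
  steps=[
    [-1, 0.018, -0.012, 0, 0.3],
    [-1, 0.015, -0.011, 0, 0],
    [-1, 0, 0, 0, 0],
    [-1, 0, 0, 0, 0],
  ],
)

```text
t: 2.1
position: [0.5536, -0.2636, 0.2496]
eef_rot: [-179.9, 0.1, -6.7]
contact_force: [-0.5, -0.6, -0.3]
opening: 1.002
```

```bash
python3 -c "
from h import *
to(.553,-.2645,.25,-7)
f=snap('top','t1');g=snap('scene','s1')
z=lambda i,x,y,w,h,k:cv2.resize(i[y:y+h,x:x+w,::-1],None,fx=k,fy=k,interpolation=cv2.INTER_CUBIC)
cv2.imwrite('pics/c4.png',np.hstack([z(f['img'],400,220,100,150,4),z(g['img'],210,90,100,150,4)]))
"
```

```text
t 2.1 p [ 0.5536 -0.2636  0.2496] rpy [-1.7994e+02  1.4000e-01 -6.6800e+00] F [-0.5 -0.6 -0.3] open mm 85.2
shift mm [-0.5  1.  -0.4] twist 0.32
```

View pics/c4.png

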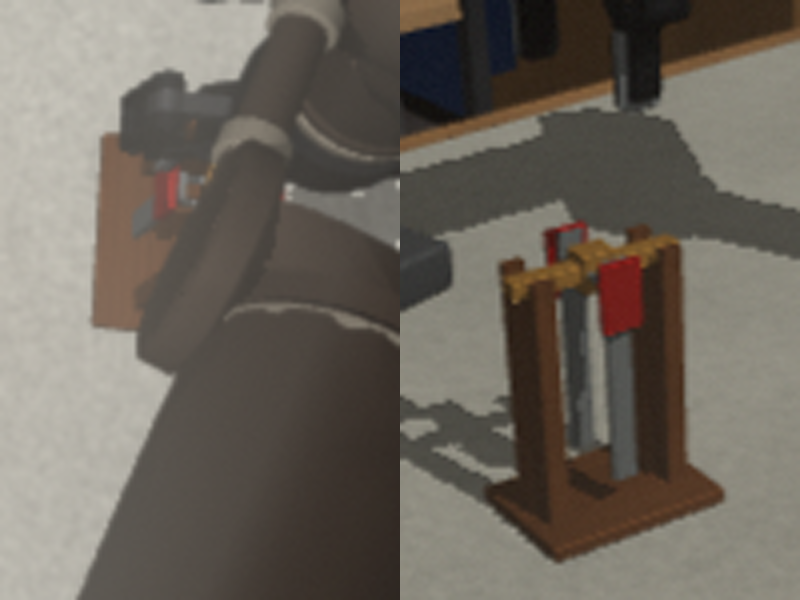

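Scene view: the two fingers straddle the tongs, with their midpoint above the bar block. I'll descend.

servo_tool(
  steps=[
    [-1, 0, 0.001, 0.025, 0.3],
    [-1, 0, 0, 0.025, 0],
    [-1, 0, 0, 0.025, 0],
    [-1, 0, 0, 0.02, 0],
    [-1, 0, 0, 0, 0],
  ],
)

```text
t: 2.7
position: [0.5501, -0.2702, 0.1542]
eef_rot: [179.9, -0.0, -7.4]
contact_force: [-0.2, 0.2, 0.4]
opening: 1.001
```

```bash
python3 -c "
from h import *
to(.553,-.2645,.143,-7)"
```

```text
t 2.7 p [ 0.5501 -0.2702  0.1542] rpy [ 1.799e+02 -2.000e-02 -7.400e+00] F [-0.2  0.2  0.4] open mm 85.0
shift mm [ 2.1 -6.1 11.2] twist -0.4
```

servo_tool(
  steps=[
    [-1, 0.002, -0.006, 0.005, -0.4],
    [-1, 0, 0, 0.005, 0],
    [-1, 0, 0, 0, 0],
  ],
)

```text
t: 3.0
position: [0.5531, -0.2661, 0.1458]
eef_rot: [179.8, -0.2, -7.1]
contact_force: [0.1, 0.2, -0.3]
opening: 1.0
```

```bash
python3 -c "
from h import *
to(.553,-.2645,.143,-7)
print(sense()['position'],sense()['eef_rot'])"
```

```text
t 3.0 p [ 0.5531 -0.2661  0.1458] rpy [ 1.7982e+02 -1.6000e-01 -7.0900e+00] F [ 0.1  0.2 -0.3] open mm 85.0
shift mm [-0.3 -1.5  2.8] twist -0.09
[ 0.55310981 -0.26605691  0.145762  ] [ 1.79824176e+02 -1.56004001e-01 -7.09155738e+00]
```

servo_tool(
  steps=[
    [-1, 0, -0.0015, 0.003, 0],
    [-0.6, 0, 0, 0, 0],
    [-0.45, 0, 0, 0, 0],
    [-0.38, 0, 0, 0, 0],
    [-0.38, 0, 0, 0, 0],
  ],
)

```text
t: 3.5
position: [0.5553, -0.2654, 0.1458]
eef_rot: [179.7, -0.5, -7.1]
contact_force: [0.1, 0.2, -0.2]
opening: 0.689
```

```bash
python3 -c "
from h import *
to(.553,-.2645,.143,-7)
g=snap('scene','s2')
z=lambda i,x,y,w,h,k:cv2.resize(i[y:y+h,x:x+w,::-1],None,fx=k,fy=k,interpolation=cv2.INTER_CUBIC)
cv2.imwrite('pics/c5.png',z(g['img'],210,90,120,140,4))
"
```

```text
t 3.5 p [ 0.5553 -0.2654  0.1458] rpy [179.68  -0.46  -7.05] F [ 0.1  0.2 -0.2] open mm 58.5
shift mm [-2.4 -0.7  2.8] twist -0.05
```

View pics/c5.png

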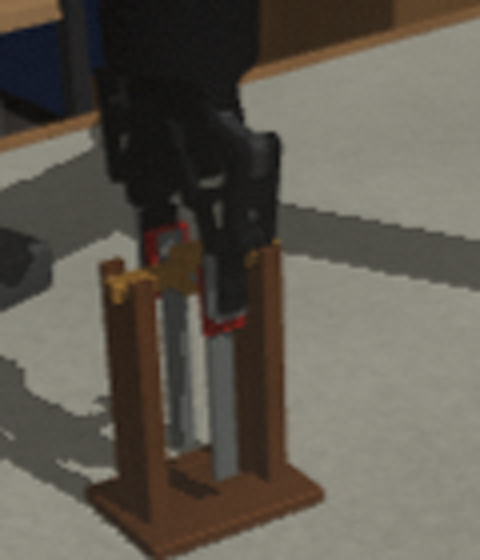

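The fingers sit on both red plates, with the opening at 58.5 mm as predicted. I'll trim the position and close lightly.

servo_tool(
  steps=[
    [-0.38, -0.0024, -0.0007, 0.002, 0],
    [-0.38, 0, 0, 0, 0],
    [-0.32, 0, 0, 0, 0],
    [-0.26, 0, 0, 0, 0],
    [-0.24, 0, 0, 0, 0],
  ],
)

```text
t: 4.05
position: [0.5534, -0.2649, 0.1448]
eef_rot: [179.6, -0.6, -7.1]
contact_force: [0.1, -0.5, 0.7]
opening: 0.624
```

```bash
python3 -c "
from h import *
to(.553,-.2645,.143,-7)"
```

```text
t 4.05 p [ 0.5534 -0.2649  0.1448] rpy [179.63  -0.55  -7.06] F [ 0.1 -0.5  0.7] open mm 53.0
shift mm [-0.5 -0.4  1.8] twist -0.06
```

servo_tool(
  steps=[
    [-0.24, 0, 0, -0.015, 0],
    [-0.24, 0, 0, -0.03, 0],
    [-0.24, 0, 0, -0.04, 0],
    [-0.24, 0, 0, -0.04, 0],
    [-0.24, 0, 0, -0.04, 0],
  ],
)

```text
t: 4.55
position: [0.5461, -0.2599, 0.3054]
eef_rot: [-179.8, 0.7, -7.1]
contact_force: [1.6, -0.2, -2.2]
opening: 0.624
```

```bash
python3 -c "
from h import *
to(.54,.0795,.29,-7)
g=snap('scene','s3')
z=lambda i,x,y,w,h,k:cv2.resize(i[y:y+h,x:x+w,::-1],None,fx=k,fy=k,interpolation=cv2.INTER_CUBIC)
cv2.imwrite('pics/c6.png',z(g['img'],210,30,120,140,4))
"
```

```text
t 4.55 p [ 0.5461 -0.2599  0.3054] rpy [-179.79    0.73   -7.05] F [ 1.6 -0.2 -2.2] open mm 53.0
shift mm [ -47.5 -336.    17.3] twist -0.05
```

View pics/c6.png

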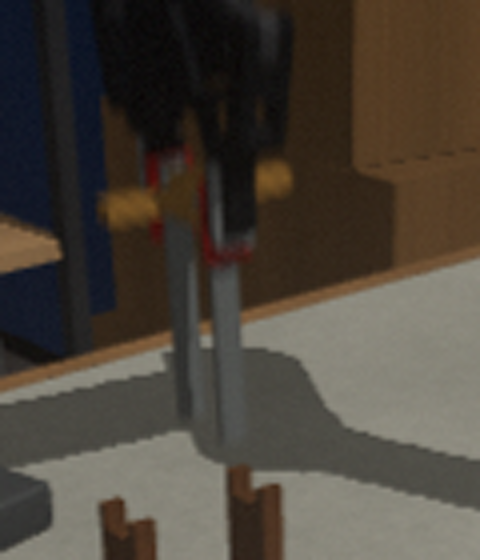

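The tongs are held straight and clear of the stand. I'll move over blue.

servo_tool(
  steps=[
    [-0.24, -0.003, -0.02, 0, 0],
    [-0.24, -0.006, -0.042, 0, 0],
    [-0.24, -0.006, -0.042, 0, 0],
    [-0.24, -0.006, -0.042, 0, 0],
    [-0.24, -0.006, -0.042, 0, 0],
  ],
)

```text
t: 5.1
position: [0.5466, -0.0696, 0.3187]
eef_rot: [179.8, -0.5, -7.6]
contact_force: [0.7, -0.1, -0.3]
opening: 0.622
```

servo_tool(
  steps=[
    [-0.24, -0.006, -0.042, 0, 0],
    [-0.24, -0.006, -0.042, 0, 0],
    [-0.24, -0.003, -0.03, 0, 0],
    [-0.24, -0.003, -0.015, 0, 0],
    [-0.24, 0, 0, 0, 0],
  ],
)

```text
t: 5.6
position: [0.5387, 0.0755, 0.3153]
eef_rot: [-180.0, 0.0, -7.1]
contact_force: [0.9, -0.1, -0.4]
opening: 0.623
```

```bash
python3 -c "
from h import *
to(.54,.0795,.2,-7)
f=snap('top','t4');g=snap('scene','s4')
z=lambda i,x,y,w,h,k:cv2.resize(i[y:y+h,x:x+w,::-1],None,fx=k,fy=k,interpolation=cv2.INTER_CUBIC)
cv2.imwrite('pics/c7.png',np.hstack([z(f['img'],240,220,100,140,4),z(g['img'],320,150,100,140,4)]))
"
```

```text
t 5.6 p [0.5387 0.0755 0.3153] rpy [-1.7997e+02  2.0000e-02 -7.0700e+00] F [ 0.9 -0.1 -0.4] open mm 53.0
shift mm [  0.8  -4.1 115.3] twist -0.07
```

View pics/c7.png

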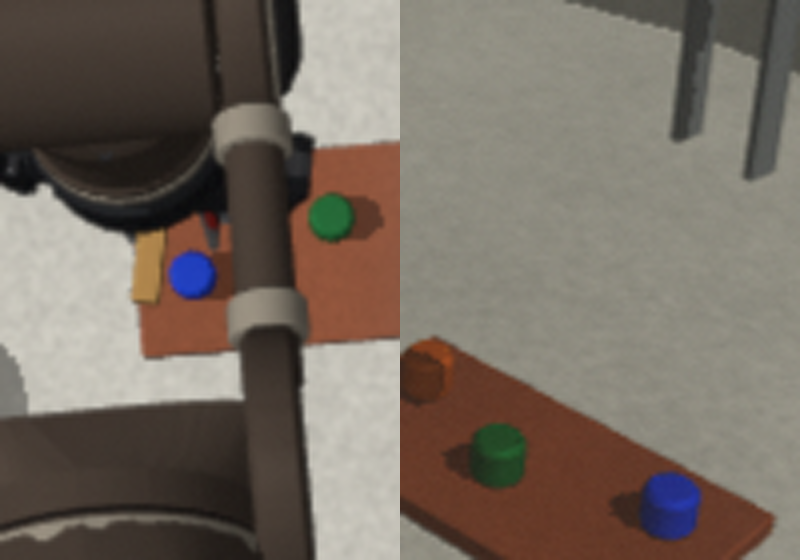

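Scene view: the jaws point down at (490,185)-(513,193) and sit above blue at (487,275). I'll lower until the tips are about 25 mm above the lump and check the alignment.

servo_tool(
  steps=[
    [-0.24, 0.001, -0.004, 0.03, 0],
    [-0.24, 0, 0, 0.04, 0],
    [-0.24, 0, 0, 0.04, 0],
    [-0.24, 0, 0, 0.025, 0],
    [-0.24, 0, 0, 0, 0],
  ],
)

```text
t: 6.2
position: [0.5433, 0.0705, 0.1789]
eef_rot: [179.8, -0.4, -7.6]
contact_force: [-0.8, 1.5, -1.2]
opening: 0.627
```

```bash
python3 -c "
from h import *
to(.54,.0795,.177,-7)"
```

```text
t 6.2 p [0.5433 0.0705 0.1789] rpy [179.83  -0.4   -7.57] F [-0.8  1.5 -1.2] open mm 53.3
shift mm [-4.5 -8.5  1.9] twist -0.57
```

servo_tool(
  steps=[
    [-0.24, -0.0045, -0.0085, 0, -0.6],
    [-0.24, 0, 0, 0, 0],
    [-0.24, 0, 0, 0, 0],
  ],
)

```text
t: 6.5
position: [0.5416, 0.0783, 0.1817]
eef_rot: [179.8, -0.6, -7.1]
contact_force: [-0.4, 0.5, -0.9]
opening: 0.618
```

```bash
cat >> h.py <<'E'
def look(tag,x,y,w,h,k,cam='scene',pts=()):
    g=grab_frame(cam); im=cv2.resize(g['img'][y:y+h,x:x+w,::-1],None,fx=k,fy=k,interpolation=cv2.INTER_CUBIC)
    for p in pts:
        q=(proj(g,p)-[x,y]+.5)*k-.5; cv2.circle(im,tuple(int(c) for c in np.round(q)),4,(0,255,255),1)
    cv2.imwrite(f'pics/{tag}.png',im); return g
def tips(gap,L=.117):
    s=sense(); R=Ro.from_euler('xyz',s["eef_rot"],degrees=True); return [s["position"]+R.apply([0,a,L]) for a in(-gap/2,gap/2)]
E
python3 -c "
from h import *
to(.54,.0795,.177,-7)
look('c8',340,180,100,120,6,'scene',tips(.035)+[(.54,.0795,.034)])"
```

```text
t 6.5 p [0.5416 0.0783 0.1817] rpy [179.85  -0.58  -7.1 ] F [-0.4  0.5 -0.9] open mm 52.5
shift mm [-1.8 -1.   4.7] twist -0.1
```

View pics/c8.png

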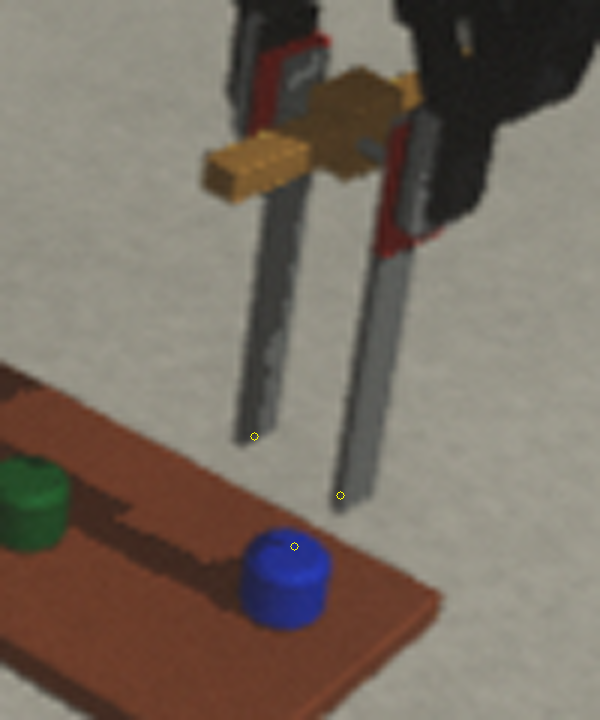

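servo_tool(
  steps=[
    [-0.29, 0.001, 0.001, 0.012, 0],
    [-0.29, 0, 0, 0.01, 0],
    [-0.29, 0, 0, 0, 0],
    [-0.29, 0, 0, 0, 0],
  ],
)

```text
t: 6.95
position: [0.5451, 0.0773, 0.1611]
eef_rot: [179.9, -0.9, -7.1]
contact_force: [-0.2, 0.7, -1.1]
opening: 0.648
```

```bash
python3 -c "
from h import *
to(.5425,.077,.157,-7)
look('c9',340,180,100,120,6,'scene',tips(.037)+[(.54,.0795,.034)])"
```

```text
t 6.95 p [0.5451 0.0773 0.1611] rpy [179.91  -0.95  -7.08] F [-0.2  0.7 -1.1] open mm 55.1
shift mm [-2.6  0.6  4. ] twist -0.08
```

View pics/c9.png

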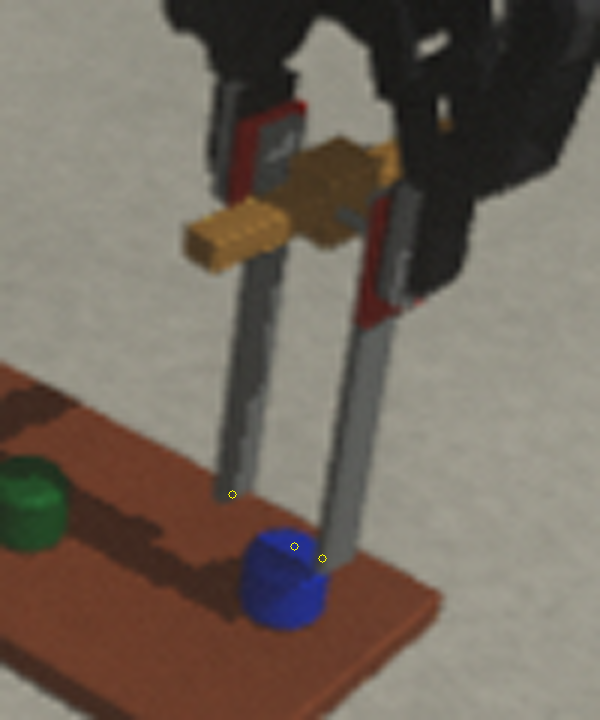

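servo_tool(
  steps=[
    [-0.29, -0.003, 0.0005, 0.002, 0],
    [-0.29, 0, 0, 0.002, 0],
    [-0.29, 0, 0, 0, 0],
    [-0.29, 0, 0, 0, 0],
  ],
)

```text
t: 7.4
position: [0.5416, 0.0772, 0.1566]
eef_rot: [179.9, -0.9, -7.1]
contact_force: [0.3, -0.3, -1.6]
opening: 0.644
```

```bash
python3 -c "
from h import *
to(.542,.0765,.157,-7)
look('c10',340,180,100,120,6,'scene',tips(.037)+[(.54,.0795,.034)])"
```

```text
t 7.4 p [0.5416 0.0772 0.1566] rpy [179.91  -0.91  -7.07] F [ 0.3 -0.3 -1.6] open mm 54.7
shift mm [ 0.5  0.6 -0.4] twist -0.07
```

View pics/c10.png

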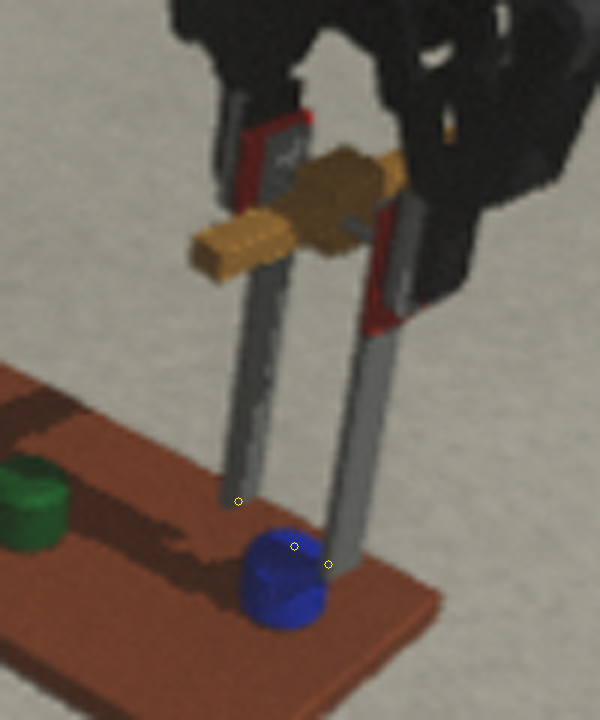

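The jaw midpoint (289,536) now lines up with the lump's axis (288,533). I'll descend slowly.

servo_tool(
  steps=[
    [-0.29, 0, 0.0005, 0.004, 0],
    [-0.29, 0, 0, 0.004, 0],
    [-0.29, 0, 0, 0.004, 0],
    [-0.29, 0, 0, 0, 0],
  ],
)

```text
t: 7.85
position: [0.542, 0.0766, 0.1439]
eef_rot: [179.9, -1.0, -7.1]
contact_force: [-0.1, 0.0, -2.5]
opening: 0.646
```

```bash
python3 -c "
from h import *
to(.542,.0765,.135,-7)
look('c11',340,180,100,120,6,'scene',tips(.037))"
```

```text
t 7.85 p [0.542  0.0766 0.1439] rpy [179.91  -0.95  -7.07] F [-0.1  0.  -2.5] open mm 54.9
shift mm [-0.1  0.   8.9] twist -0.07
```

View pics/c11.png

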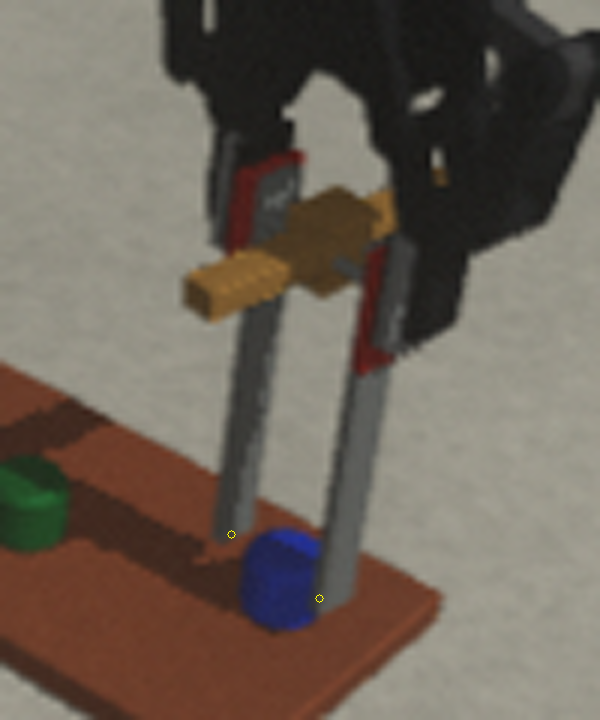

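servo_tool(
  steps=[
    [-0.29, -0.001, -0.0007, 0.004, 0],
    [-0.29, 0, 0, 0.004, 0],
    [-0.29, 0, 0, 0, 0],
    [-0.29, 0, 0, 0, 0],
  ],
)

```text
t: 8.3
position: [0.5414, 0.0775, 0.1353]
eef_rot: [179.9, -1.0, -7.1]
contact_force: [-0.4, -0.2, -2.0]
opening: 0.643
```

```bash
python3 -c "
from h import *
to(.541,.0772,.134,-7)
look('c12',340,180,100,120,6,'scene',tips(.037))"
```

```text
t 8.3 p [0.5414 0.0775 0.1353] rpy [179.91  -0.97  -7.07] F [-0.4 -0.2 -2. ] open mm 54.7
shift mm [-0.4  0.3  1.3] twist -0.07
```

View pics/c12.png

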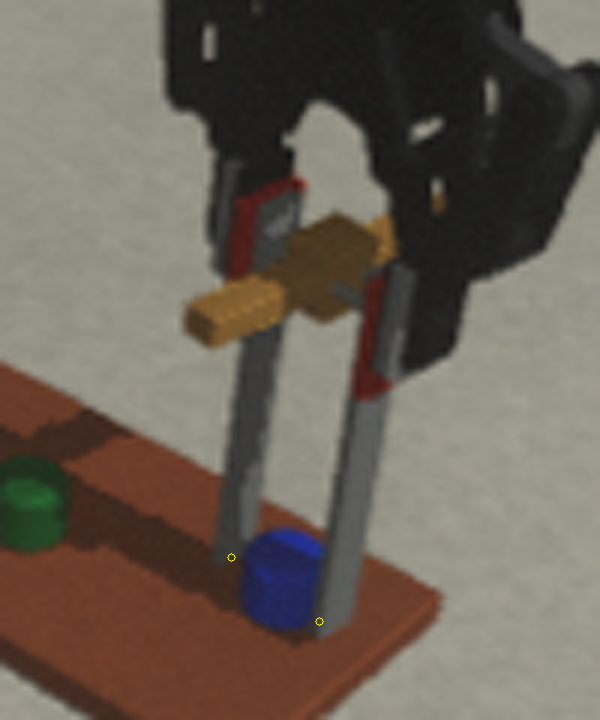

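The jaws straddle blue symmetrically with the tips near the slab. I'll squeeze.

servo_tool(
  steps=[
    [-0.2, 0, 0, 0, 0],
    [-0.13, 0, 0, 0, 0],
    [-0.06, 0, 0, 0, 0],
    [0.0, 0, 0, 0, 0],
    [0.03, 0, 0, 0, 0],
  ],
)

```text
t: 8.85
position: [0.542, 0.0775, 0.1361]
eef_rot: [179.9, -1.1, -7.1]
contact_force: [0.1, 1.2, -2.0]
opening: 0.491
```

servo_tool(
  steps=[
    [0.05, 0, 0, 0, 0],
    [0.05, 0, 0, 0, 0],
  ],
)

```text
t: 9.05
position: [0.5421, 0.0775, 0.1362]
eef_rot: [179.9, -1.1, -7.1]
contact_force: [0.0, -0.4, -1.1]
opening: 0.483
```

```bash
python3 -c "
from h import *
to(.541,.0772,.134,-7)
look('c13',340,180,100,120,6,'scene',tips(.026))"
```

```text
t 9.05 p [0.5421 0.0775 0.1362] rpy [179.93  -1.07  -7.07] F [ 0.  -0.4 -1.1] open mm 41.1
shift mm [-1.1  0.4  2.2] twist -0.07
```

View pics/c13.png

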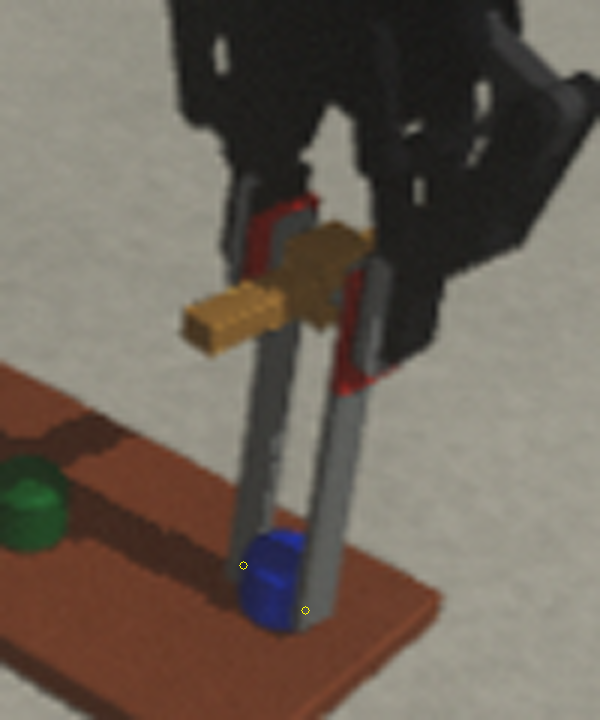

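Opening is 41.1 mm, against the 44 expected on a lump. I'll tighten a little to see if it is really blocked.

servo_tool(
  steps=[
    [0.1, 0, 0, 0, 0],
    [0.1, 0, 0, 0, 0],
    [0.1, 0, 0, 0, 0],
  ],
)

```text
t: 9.4
position: [0.5424, 0.0775, 0.1365]
eef_rot: [179.9, -1.1, -7.1]
contact_force: [-0.4, 0.3, -0.4]
opening: 0.457
```

```bash
python3 -c "
from h import *
to(.541,.0772,.134,-7)
look('c14',340,180,100,120,6,'scene')
g=look('c14t',260,230,60,90,6,'top')"
```

```text
t 9.4 p [0.5424 0.0775 0.1365] rpy [179.94  -1.11  -7.07] F [-0.4  0.3 -0.4] open mm 38.9
shift mm [-1.4  0.5  2.5] twist -0.07
```

View pics/c14.png

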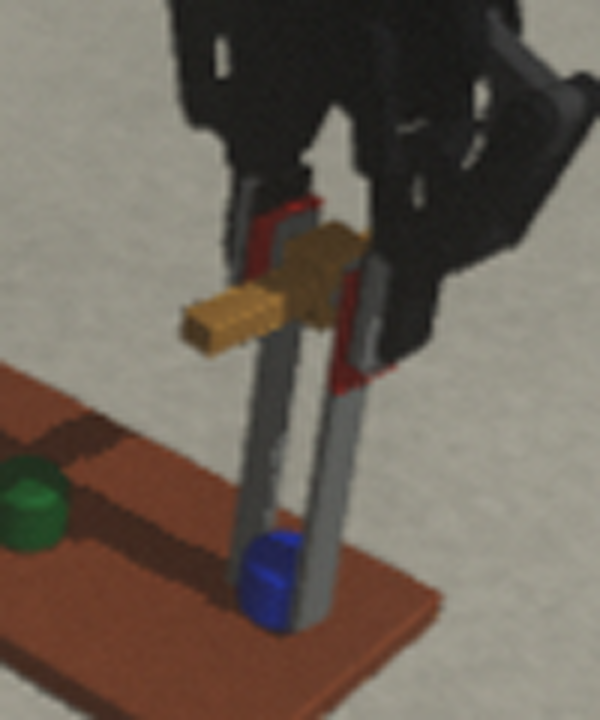

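View pics/c14t.png

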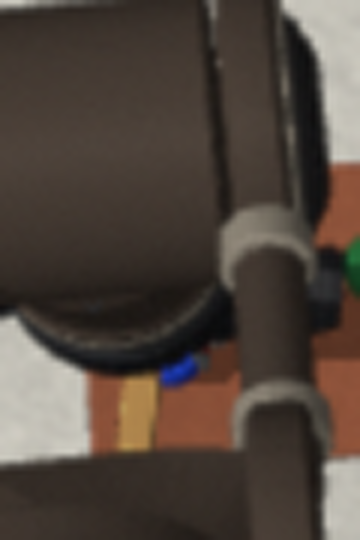

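The jaw pixels barely changed between 41.1 and 38.9 mm, so the jaws look stopped on the lump and the fingers are just loading up. I'll test with a small lift.

servo_tool(
  steps=[
    [0.1, 0, 0, -0.003, 0],
    [0.1, 0, 0, -0.004, 0],
    [0.1, 0, 0, -0.004, 0],
    [0.1, 0, 0, 0, 0],
  ],
)

```text
t: 9.9
position: [0.5416, 0.0775, 0.1478]
eef_rot: [179.9, -1.0, -7.1]
contact_force: [0.1, 0.2, -1.5]
opening: 0.46
```

```bash
python3 -c "
from h import *
to(.541,.0772,.134,-7)
look('c15',340,180,100,120,6,'scene')"
```

```text
t 9.9 p [0.5416 0.0775 0.1478] rpy [179.93  -1.03  -7.07] F [ 0.1  0.2 -1.5] open mm 39.1
shift mm [-0.8  0.4 13.8] twist -0.07
```

View pics/c15.png

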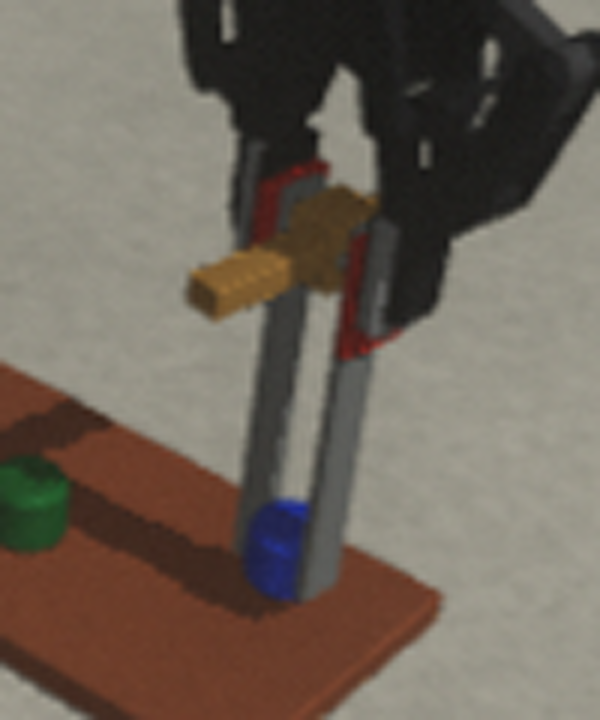

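Blue rose with the jaws: its bottom edge went from row 633 to 600. Its underside is about 124.5 mm below the TCP. I'll lift and cross to the mould.

servo_tool(
  steps=[
    [0.1, 0, 0, -0.015, 0],
    [0.1, 0, 0, -0.025, 0],
    [0.1, 0, 0, -0.025, 0],
    [0.1, 0, 0, -0.015, 0],
    [0.1, 0, 0, 0, 0],
  ],
)

```text
t: 10.45
position: [0.5395, 0.0778, 0.2331]
eef_rot: [179.9, -1.0, -7.1]
contact_force: [0.9, 0.0, -1.4]
opening: 0.458
```

```bash
python3 -c "
from h import *
to(.469,.2796,.225,-7)"
```

```text
t 10.45 p [0.5395 0.0778 0.2331] rpy [179.91  -0.96  -7.07] F [ 0.9  0.  -1.4] open mm 38.9
shift mm [ -94.9 -191.6    6.2] twist -0.07
```

servo_tool(
  steps=[
    [0.1, -0.008, -0.016, 0, 0],
    [0.1, -0.014, -0.028, 0, 0],
    [0.1, -0.014, -0.028, 0, 0],
    [0.1, -0.014, -0.028, 0, 0],
    [0.1, -0.014, -0.028, 0, 0],
  ],
)

```text
t: 10.95
position: [0.492, 0.2128, 0.2324]
eef_rot: [179.9, -1.1, -7.5]
contact_force: [0.3, 0.3, -1.4]
opening: 0.457
```

servo_tool(
  steps=[
    [0.1, -0.014, -0.028, 0, 0],
    [0.1, -0.01, -0.02, 0, 0],
    [0.1, -0.006, -0.012, 0, 0],
    [0.1, 0, 0, 0, 0],
    [0.1, 0, 0, 0, 0],
  ],
)

```text
t: 11.45
position: [0.4659, 0.2807, 0.2294]
eef_rot: [179.7, -0.9, -7.2]
contact_force: [0.4, -0.0, -1.6]
opening: 0.462
```

```bash
python3 -c "
from h import *
to(.469,.2796,.225,-7)
look('c16',440,180,130,180,4,'scene',[(.469,.2796,.062),(.469,.2796,.017)])
look('c16t',130,250,130,130,4,'top')"
```

```text
t 11.45 p [0.4659 0.2807 0.2294] rpy [179.73  -0.94  -7.22] F [ 0.4 -0.  -1.6] open mm 39.3
shift mm [3.2 0.7 4.5] twist -0.22
```

View pics/c16.png

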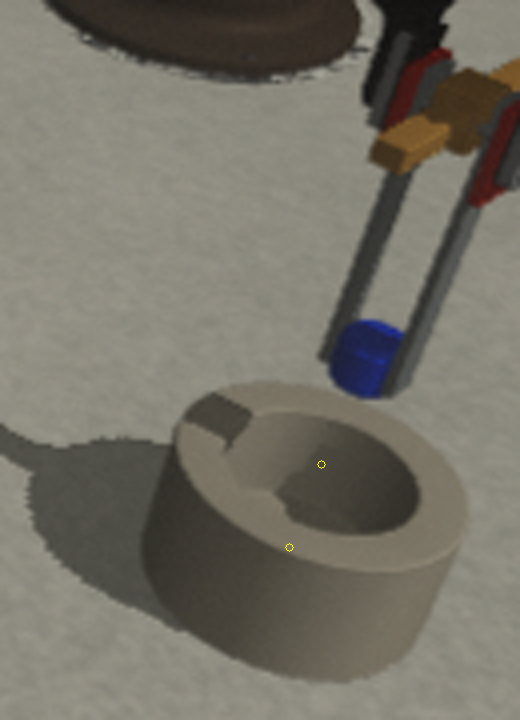

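View pics/c16t.png

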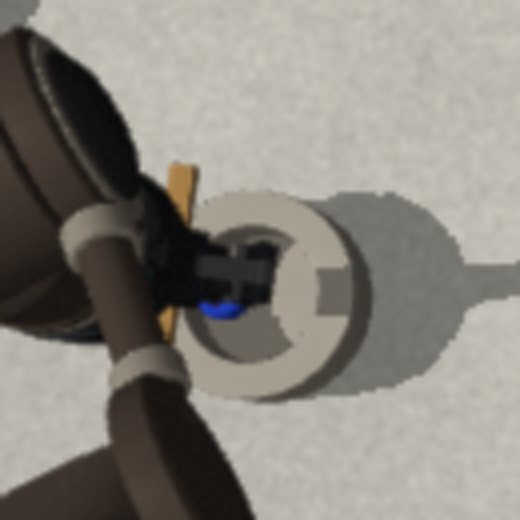

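Blue is held firmly above the mould. I'll compare lump and mould in the same image, using ellipse fits on the rim.

servo_tool(
  steps=[
    [0.1, 0.002, 0, 0.012, 0],
    [0.1, 0, 0, 0.01, 0],
    [0.1, 0, 0, 0, 0],
    [0.1, 0, 0, 0, 0],
  ],
)

```text
t: 11.95
position: [0.4697, 0.2767, 0.2049]
eef_rot: [179.7, -0.9, -7.6]
contact_force: [1.0, -0.4, -1.3]
opening: 0.463
```

Run:
```python
from h import *
from scipy.optimize import least_squares
to(.468,.2805,.205,-7)
s=sense(); R=Ro.from_euler('xyz',s["eef_rot"],degrees=True)
c=lambda L:s["position"]+R.apply([0,0,L])
a=np.linspace(0,2*np.pi,24,endpoint=False)
rim=[np.array([.469+r*np.cos(t),.2796+r*np.sin(t),.062]) for t in a for r in(.055,.036)]
lb=[c(.1245)+R.apply([.013*np.cos(t),.013*np.sin(t),0]) for t in a]
look('c17',440,180,130,140,5,'scene',rim+lb+[c(.1245)])
print(c(.1245))
```

```text
t 11.95 p [0.4697 0.2767 0.2049] rpy [179.67  -0.91  -7.56] F [ 1.  -0.4 -1.3] open mm 39.3
shift mm [-2.2 -3.5 -0.2] twist -0.56
[0.47155765 0.27573096 0.08040454]
```

View pics/c17.png

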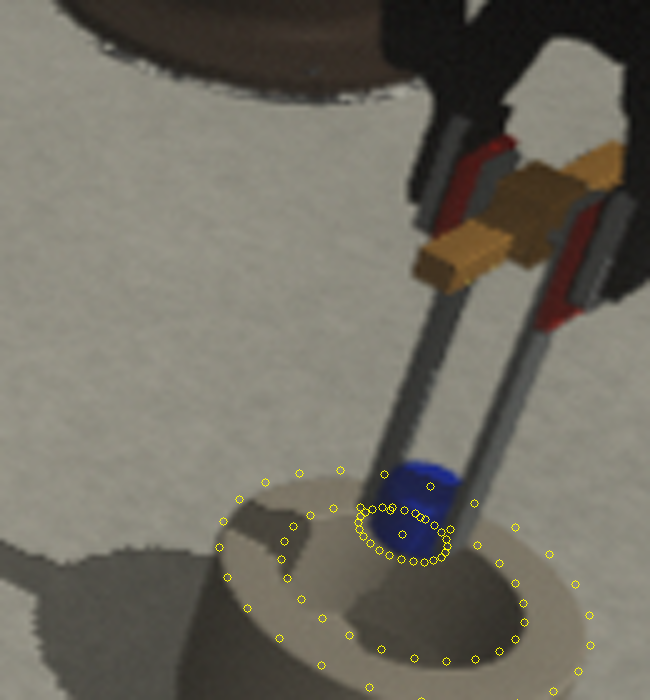

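Run:
```python
from h import *
s=sense(); R=Ro.from_euler('xyz',s["eef_rot"],degrees=True)
c=lambda L:s["position"]+R.apply([0,0,L])
a=np.linspace(0,2*np.pi,40,endpoint=False)
def cyl(o): return [c(L)+o+R.apply([.013*np.cos(t),.013*np.sin(t),0]) for t in a for L in(.1245,.1025)]
g=look('c18',500,262,50,50,12,'scene',cyl(0)+tips(.026,.1205))
```

```text
(no output)
```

View pics/c18.png

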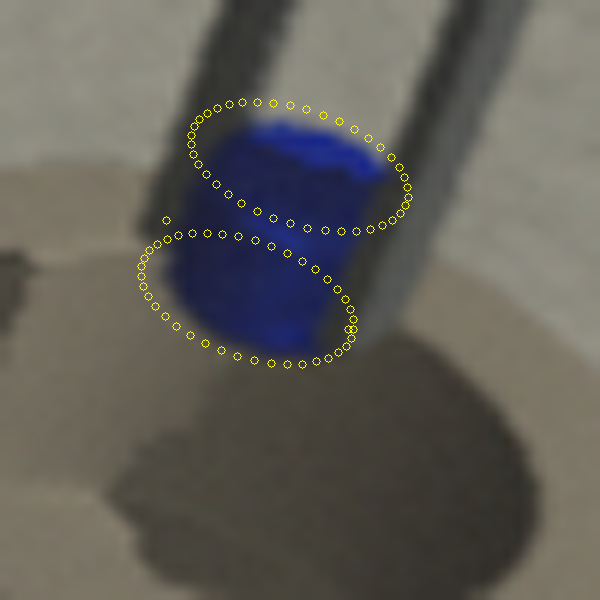

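Lump fits the prediction within about 2 mm. I'll correct +y 3 mm and descend in stages.

servo_tool(
  steps=[
    [0.1, -0.001, -0.003, 0.003, -0.5],
    [0.1, 0, 0, 0.01, 0],
    [0.1, 0, 0, 0.01, 0],
    [0.1, 0, 0, 0, 0],
    [0.1, 0, 0, 0, 0],
  ],
)

```text
t: 12.55
position: [0.4696, 0.2806, 0.1806]
eef_rot: [179.7, -1.0, -7.0]
contact_force: [0.2, -0.2, -1.9]
opening: 0.459
```

Run:
```python
from h import *
to(.4685,.280,.15,-7)
look('c19',480,230,90,90,7,'scene')
```

```text
t 12.55 p [0.4696 0.2806 0.1806] rpy [179.71  -0.97  -6.97] F [ 0.2 -0.2 -1.9] open mm 39.0
shift mm [-1.5  0.5 30.5] twist 0.03
```

View pics/c19.png

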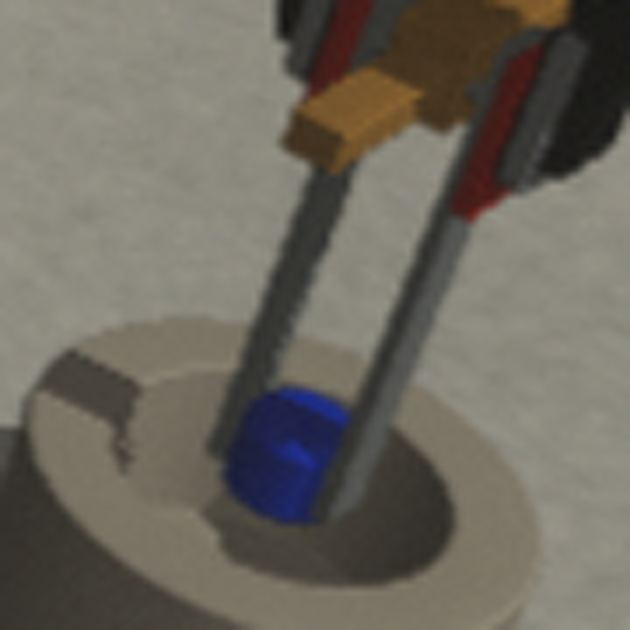

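Lump is centred in the well to within about 3 mm: its middle is at (292,455), against an expected (287,461). Down further.

servo_tool(
  steps=[
    [0.1, -0.001, 0.0, 0.008, 0],
    [0.1, 0, 0, 0.008, 0],
    [0.1, 0, 0, 0.008, 0],
    [0.1, 0, 0, 0.003, 0],
    [0.1, 0, 0, 0, 0],
  ],
)

```text
t: 13.1
position: [0.4688, 0.2804, 0.1512]
eef_rot: [179.7, -1.0, -7.0]
contact_force: [0.0, 0.2, -2.1]
opening: 0.459
```

Run:
```python
from h import *
to(.4685,.280,.1415,-7)
look('c20',480,230,90,90,7,'scene')
```

```text
t 13.1 p [0.4688 0.2804 0.1512] rpy [179.7   -0.96  -6.97] F [ 0.   0.2 -2.1] open mm 39.0
shift mm [-0.5  0.4  9.7] twist 0.03
```

View pics/c20.png

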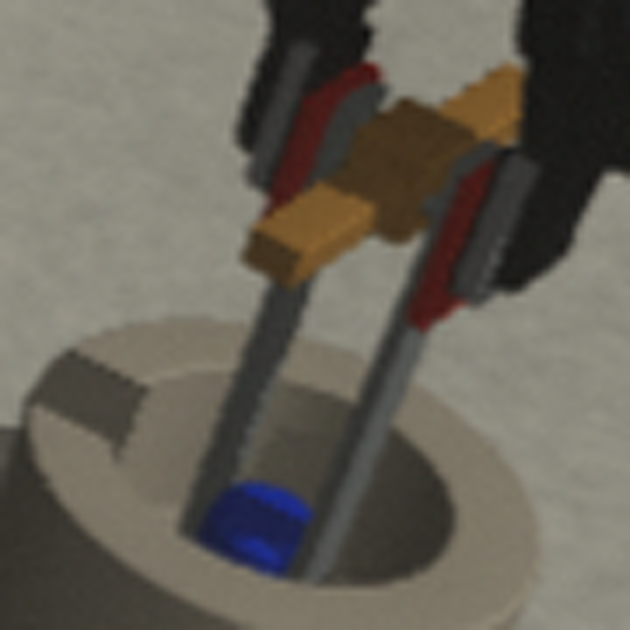

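servo_tool(
  steps=[
    [0.1, 0, 0, 0.003, 0],
    [0.1, 0, 0, 0.002, 0],
    [0.1, 0, 0, 0, 0],
  ],
)

```text
t: 13.45
position: [0.4695, 0.2806, 0.1466]
eef_rot: [179.7, -1.0, -7.0]
contact_force: [0.2, 0.2, -2.0]
opening: 0.461
```

servo_tool(
  steps=[
    [0.1, 0, 0, 0.0015, 0],
    [0.1, 0, 0, 0, 0],
  ],
)

```text
t: 13.65
position: [0.4698, 0.2808, 0.1453]
eef_rot: [179.8, -1.1, -7.0]
contact_force: [-0.6, 0.1, -1.9]
opening: 0.462
```

servo_tool(
  steps=[
    [0.1, 0, 0, 0.0012, 0],
    [0.1, 0, 0, 0, 0],
  ],
)

```text
t: 13.85
position: [0.4699, 0.2808, 0.1442]
eef_rot: [179.8, -1.1, -7.0]
contact_force: [0.5, -0.7, -1.0]
opening: 0.456
```

servo_tool(
  steps=[
    [0.1, 0, 0, 0.0012, 0],
    [0.1, 0, 0, 0, 0],
  ],
)

```text
t: 14.05
position: [0.47, 0.2808, 0.143]
eef_rot: [179.8, -1.1, -7.0]
contact_force: [-0.4, -0.5, -3.1]
opening: 0.46
```

servo_tool(
  steps=[
    [0.1, 0, 0, 0.001, 0],
    [0.1, 0, 0, 0, 0],
  ],
)

```text
t: 14.25
position: [0.4701, 0.2809, 0.142]
eef_rot: [179.8, -1.1, -7.0]
contact_force: [0.5, 0.1, -1.7]
opening: 0.46
```

servo_tool(
  steps=[
    [0.1, 0, 0, 0.001, 0],
    [0.1, 0, 0, 0, 0],
  ],
)

```text
t: 14.45
position: [0.4706, 0.281, 0.1416]
eef_rot: [179.8, -1.2, -7.0]
contact_force: [-1.1, 0.0, -1.4]
opening: 0.461
```

servo_tool(
  steps=[
    [0.1, 0, 0, 0.001, 0],
    [0.1, 0, 0, 0, 0],
  ],
)

```text
t: 14.65
position: [0.4711, 0.2812, 0.1416]
eef_rot: [179.8, -1.2, -7.0]
contact_force: [-0.5, -0.9, -2.3]
opening: 0.46
```

servo_tool(
  steps=[
    [0.1, 0, 0, 0.0015, 0],
  ],
)

```text
t: 14.75
position: [0.4717, 0.2814, 0.1414]
eef_rot: [179.8, -1.2, -7.0]
contact_force: [-2.3, -2.2, 13.7]
opening: 0.457
```

Run:
```python
from h import *
for i in range(3): to(.4685,.280,.1415,-7); grab_frame('top')
look('c21',480,230,90,90,7,'scene')
```

```text
t 14.75 p [0.4717 0.2814 0.1414] rpy [179.85  -1.25  -6.95] F [-2.3 -2.2 13.7] open mm 38.9
shift mm [-3.   1.7 -0.2] twist 0.05
t 14.8 p [0.4716 0.2813 0.1414] rpy [179.84  -1.22  -6.95] F [-2.6 -1.4  6.9] open mm 39.1
shift mm [-2.9  1.7 -0.1] twist 0.05
t 14.85 p [0.4716 0.2813 0.1414] rpy [179.84  -1.22  -6.96] F [-1.1 -2.   7.3] open mm 39.0
shift mm [-2.9  1.7 -0.1] twist 0.04
```

View pics/c21.png

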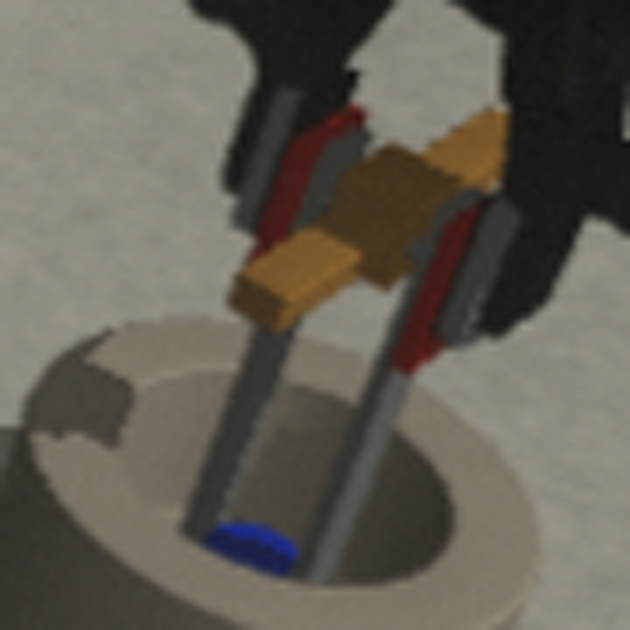

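Floor contact is confirmed: +7 to 14 N at TCP z 0.1414, against 0.1415 predicted. The touch has drifted about 3 mm in x, so I'll lift 1.5 mm, recentre and touch down again.

servo_tool(
  steps=[
    [0.1, 0, 0, -0.002, 0],
    [0.1, -0.003, 0.001, 0, 0],
    [0.1, 0, 0, 0, 0],
  ],
)

```text
t: 15.25
position: [0.4679, 0.2806, 0.1427]
eef_rot: [179.9, -1.2, -7.0]
contact_force: [-0.2, -0.4, -2.1]
opening: 0.465
```

servo_tool(
  steps=[
    [0.1, 0, 0, 0.0008, 0],
    [0.1, 0, 0, 0.0005, 0],
    [0.1, 0, 0, 0, 0],
  ],
)

```text
t: 15.55
position: [0.4678, 0.2806, 0.1415]
eef_rot: [179.8, -1.2, -7.0]
contact_force: [-0.2, -0.9, -1.1]
opening: 0.459
```

Run:
```python
from h import *
for i in range(2): to(.4685,.280,.1415,-7); grab_frame('top')
```

```text
t 15.55 p [0.4678 0.2806 0.1415] rpy [179.84  -1.21  -6.95] F [-0.2 -0.9 -1.1] open mm 39.0
shift mm [0.7 0.5 0. ] twist 0.05
t 15.6 p [0.4679 0.2806 0.1415] rpy [179.84  -1.21  -6.95] F [-0.5 -0.1  1. ] open mm 39.3
shift mm [0.7 0.5 0. ] twist 0.05
```

servo_tool(
  steps=[
    [0.1, 0, 0, 0.0007, 0],
    [0.1, 0, 0, 0.0007, 0],
  ],
)

```text
t: 15.85
position: [0.4681, 0.2806, 0.1415]
eef_rot: [179.8, -1.2, -7.0]
contact_force: [-2.2, -1.0, 5.7]
opening: 0.458
```

Run:
```python
from h import *
for i in range(2): to(.4685,.280,.1415,-7); grab_frame('top')
```

```text
t 15.85 p [0.4681 0.2806 0.1415] rpy [179.82  -1.2   -6.95] F [-2.2 -1.   5.7] open mm 38.9
shift mm [ 0.4  0.6 -0. ] twist 0.05
t 15.9 p [0.4681 0.2806 0.1415] rpy [179.82  -1.2   -6.95] F [-2.  -1.   5.1] open mm 39.0
shift mm [ 0.5  0.6 -0. ] twist 0.05
```

Light seating at about 5 N. I'll open slowly to 55.5 mm, keeping hold of the tongs.

servo_tool(
  steps=[
    [0.04, 0, 0, 0, 0],
    [-0.02, 0, 0, 0, 0],
    [-0.07, 0, 0, 0, 0],
    [-0.12, 0, 0, 0, 0],
    [-0.17, 0, 0, 0, 0],
  ],
)

```text
t: 16.45
position: [0.4674, 0.2803, 0.1396]
eef_rot: [179.8, -1.1, -7.0]
contact_force: [-0.3, 0.5, -0.8]
opening: 0.586
```

servo_tool(
  steps=[
    [-0.22, 0, 0, 0, 0],
    [-0.27, 0, 0, 0, 0],
    [-0.3, 0, 0, 0, 0],
    [-0.3, 0, 0, 0, 0],
  ],
)

```text
t: 16.85
position: [0.4672, 0.2802, 0.1392]
eef_rot: [179.8, -1.1, -7.0]
contact_force: [0.2, -0.1, -1.3]
opening: 0.653
```

Run:
```python
from h import *
to(.4685,.280,.1415,-7)
look('c22',480,230,90,90,7,'scene')
look('c22t',130,250,130,130,4,'top')
```

```text
t 16.85 p [0.4672 0.2802 0.1392] rpy [179.78  -1.11  -6.96] F [ 0.2 -0.1 -1.3] open mm 55.5
shift mm [ 1.3  0.1 -2.3] twist 0.04
```

View pics/c22.png

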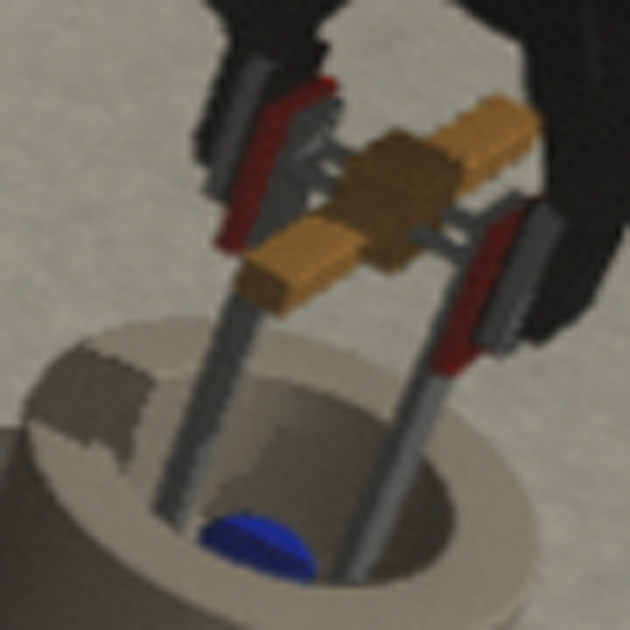

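The jaws are open and clear, and blue stands in the well at about (258,548). Rise straight up, slowly at first.

servo_tool(
  steps=[
    [-0.3, 0, 0, -0.005, 0],
    [-0.3, 0, 0, -0.008, 0],
    [-0.3, 0, 0, -0.01, 0],
    [-0.3, 0, 0, -0.01, 0],
    [-0.3, 0, 0, 0, 0],
  ],
)

```text
t: 17.45
position: [0.4671, 0.2808, 0.176]
eef_rot: [179.8, -1.2, -7.0]
contact_force: [0.1, 0.2, -1.6]
opening: 0.647
```

servo_tool(
  steps=[
    [-0.3, 0, 0, -0.02, 0],
    [-0.3, 0, 0, -0.03, 0],
    [-0.3, 0, 0, -0.04, 0],
    [-0.3, 0, 0, -0.04, 0],
    [-0.3, 0, 0, 0, 0],
  ],
)

```text
t: 17.95
position: [0.4635, 0.281, 0.3107]
eef_rot: [179.8, -1.1, -7.0]
contact_force: [1.4, 1.1, 0.0]
opening: 0.649
```

Run:
```python
from h import *
to(.553,-.2645,.30,-7)
look('c23',440,180,130,140,5,'scene')
look('c23t',130,250,130,130,4,'top',[(.469,.2796,.017),(.469,.2796,.062)])
```

```text
t 17.95 p [0.4635 0.281  0.3107] rpy [179.78  -1.1   -6.96] F [1.4 1.1 0. ] open mm 55.2
shift mm [154.7 530.6  15.7] twist 0.04
```

View pics/c23.png

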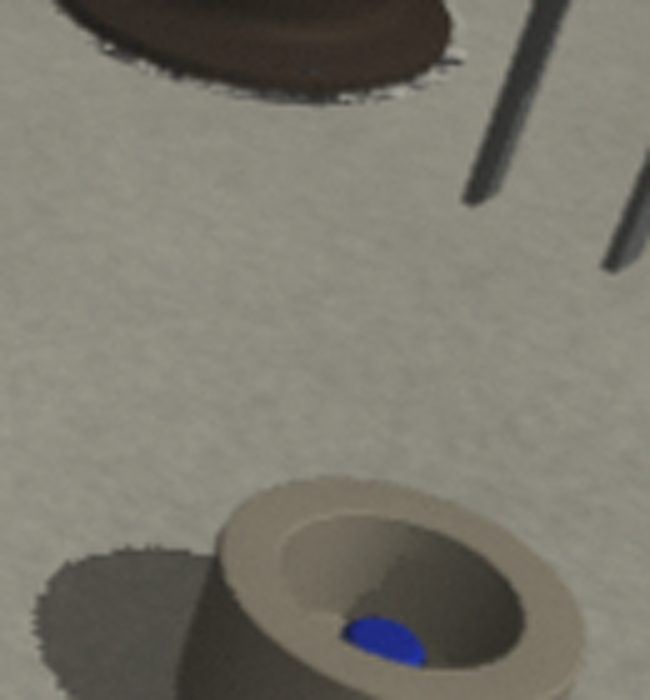

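View pics/c23t.png

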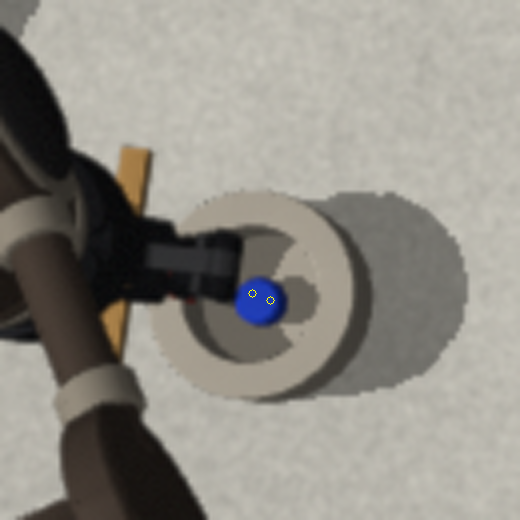

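Blue stands upright, seen at (260,301) where the well centre projects to about (261,297), so within 2 mm. Now back to the stand.

servo_tool(
  steps=[
    [-0.3, 0.006, 0.02, 0, 0],
    [-0.3, 0.012, 0.041, 0, 0],
    [-0.3, 0.012, 0.041, 0, 0],
    [-0.3, 0.012, 0.041, 0, 0],
    [-0.3, 0.012, 0.041, 0, 0],
  ],
)

```text
t: 18.55
position: [0.4859, 0.0882, 0.2954]
eef_rot: [179.2, 0.4, -6.3]
contact_force: [1.0, 0.5, -2.1]
opening: 0.656
```

servo_tool(
  steps=[
    [-0.3, 0.012, 0.041, 0, 0],
    [-0.3, 0.012, 0.041, 0, 0],
    [-0.3, 0.012, 0.041, 0, 0],
    [-0.3, 0.012, 0.041, 0, 0],
    [-0.3, 0.012, 0.041, 0, 0],
  ],
)

```text
t: 19.05
position: [0.5151, -0.1297, 0.284]
eef_rot: [179.3, 1.7, -6.3]
contact_force: [1.2, -0.4, -0.6]
opening: 0.651
```

Run:
```python
from h import *
to(.553,-.2645,.30,-7)
```

```text
t 19.05 p [ 0.5151 -0.1297  0.284 ] rpy [179.29   1.74  -6.33] F [ 1.2 -0.4 -0.6] open mm 55.4
shift mm [ 52. 130. -16.] twist 0.67
```

servo_tool(
  steps=[
    [-0.3, 0.014, 0.036, -0.01, 0.6],
    [-0.3, 0.014, 0.036, -0.006, 0],
    [-0.3, 0.012, 0.03, 0, 0],
    [-0.3, 0.006, 0.015, 0, 0],
    [-0.3, 0, 0, 0, 0],
  ],
)

```text
t: 19.55
position: [0.541, -0.259, 0.2854]
eef_rot: [179.6, 3.0, -7.4]
contact_force: [-0.4, 0.4, -0.6]
opening: 0.649
```

Run:
```python
from h import *
to(.553,-.2645,.30,-7)
look('c24',210,30,120,140,4,'scene')
```

```text
t 19.55 p [ 0.541  -0.259   0.2854] rpy [179.65   3.01  -7.39] F [-0.4  0.4 -0.6] open mm 55.2
shift mm [ 11.8   4.  -15.2] twist -0.39
```

View pics/c24.png

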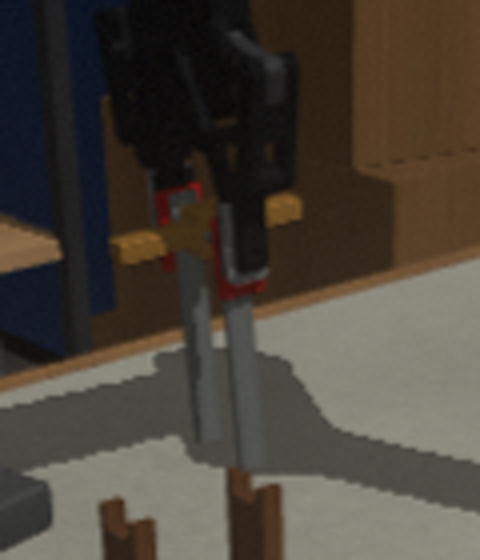

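The tongs are well held, but the tool has drifted to 3° of pitch from following lag: fast extending moves add pitch and retracting ones take it off. I'll raise, retract quickly, then return slowly to work it off.

servo_tool(
  steps=[
    [-0.3, 0, 0, -0.01, 0],
    [-0.3, 0, 0, -0.01, 0],
    [-0.3, -0.05, 0, 0, 0],
    [-0.3, -0.05, 0, 0, 0],
    [-0.3, 0, 0, 0, 0],
  ],
)

```text
t: 20.1
position: [0.4396, -0.2365, 0.3091]
eef_rot: [-179.9, 3.6, -6.8]
contact_force: [0.7, -0.0, -1.4]
opening: 0.648
```

servo_tool(
  steps=[
    [-0.3, 0.015, 0, 0, 0],
    [-0.3, 0.015, 0, 0, 0],
    [-0.3, 0.015, 0, 0, 0],
    [-0.3, 0.015, 0, 0, 0],
    [-0.3, 0, 0, 0, 0],
  ],
)

```text
t: 20.6
position: [0.5104, -0.2416, 0.3112]
eef_rot: [179.9, 2.8, -6.5]
contact_force: [-0.4, -0.8, -1.2]
opening: 0.651
```

servo_tool(
  steps=[
    [-0.3, 0.05, 0, 0, 0],
    [-0.3, 0.03, 0, 0, 0],
    [-0.3, 0, 0, 0, 0],
    [-0.3, 0, 0, 0, 0],
  ],
)

```text
t: 21.0
position: [0.5907, -0.2476, 0.3038]
eef_rot: [-180.0, 3.1, -6.2]
contact_force: [0.7, 0.3, -1.9]
opening: 0.653
```

servo_tool(
  steps=[
    [-0.3, -0.01, 0, 0, 0],
    [-0.3, -0.01, 0, 0, 0],
    [-0.3, -0.01, 0, 0, 0],
    [-0.3, -0.01, 0, 0, 0],
    [-0.3, 0, 0, 0, 0],
  ],
)

```text
t: 21.5
position: [0.5447, -0.2423, 0.3069]
eef_rot: [-180.0, 3.3, -6.3]
contact_force: [0.3, -0.4, -1.5]
opening: 0.652
```

The tilt won't trim out this way. It only means one bar end seats about 4 mm early, and the light spring grip lets the tongs level as I lower them. I'll align over the stand.

Run:
```python
from h import *
to(.553,-.2645,.30,-7)
```

```text
t 21.5 p [ 0.5447 -0.2423  0.3069] rpy [-179.98    3.28   -6.27] F [ 0.3 -0.4 -1.5] open mm 55.4
shift mm [11.  21.2  6.3] twist 0.73
```

servo_tool(
  steps=[
    [-0.3, 0.004, 0.008, 0, 0.7],
    [-0.3, 0.004, 0.008, 0, 0],
    [-0.3, 0.003, 0.005, 0, 0],
    [-0.3, 0, 0, 0, 0],
    [-0.3, 0, 0, 0, 0],
  ],
)

```text
t: 22.0
position: [0.5542, -0.2678, 0.3075]
eef_rot: [179.9, 3.1, -7.1]
contact_force: [-0.1, -0.3, -2.2]
opening: 0.647
```

servo_tool(
  steps=[
    [-0.3, 0, 0, 0.01, 0],
    [-0.3, 0, 0, 0.01, 0],
    [-0.3, 0, 0, 0.01, 0],
    [-0.3, 0, 0, 0, 0],
  ],
)

```text
t: 22.4
position: [0.5521, -0.2668, 0.2735]
eef_rot: [180.0, 3.2, -7.1]
contact_force: [-1.4, 0.7, -1.6]
opening: 0.648
```

Run:
```python
from h import *
to(.553,-.2645,.25,-7)
s=sense(); R=Ro.from_euler('xyz',s["eef_rot"],degrees=True)
cr=np.array([.553,-.2645,.143]); d=np.array([np.cos(np.radians(-7)),np.sin(np.radians(-7)),0])
look('c25',210,60,100,150,4,'scene',[cr+d*.05*k for k in(-1,0,1)]+[s["position"]+R.apply([.05*k,0,.002]) for k in(-1,0,1)])
```

```text
t 22.4 p [ 0.5521 -0.2668  0.2735] rpy [179.97   3.21  -7.09] F [-1.4  0.7 -1.6] open mm 55.0
shift mm [ 1.9 -2.4 23.4] twist -0.09
```

View pics/c25.png

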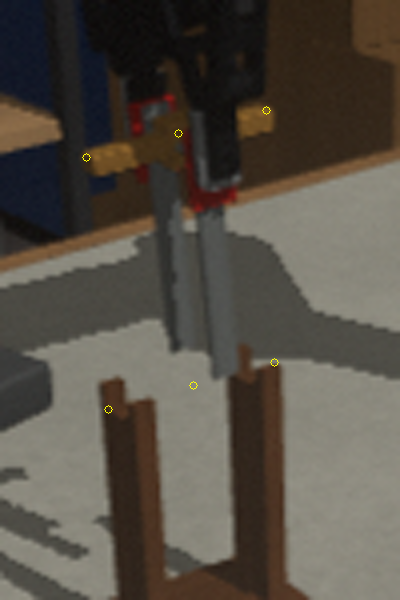

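Relative to the notches, the bar sits about 3 mm toward -x and 1 mm toward +y. I'll correct and descend to just above the lips. The tool is tilted, so I add x to offset the slant.

servo_tool(
  steps=[
    [-0.3, 0.0045, -0.0017, 0.015, 0],
    [-0.3, 0.001, 0, 0.02, 0],
    [-0.3, 0.001, 0, 0.02, 0],
    [-0.3, 0.001, 0, 0.02, 0],
    [-0.3, 0, 0, 0, 0],
  ],
)

```text
t: 22.95
position: [0.558, -0.2653, 0.195]
eef_rot: [179.9, 3.0, -7.1]
contact_force: [-1.1, 0.6, -1.9]
opening: 0.65
```

Run:
```python
from h import *
to(.5555,-.2655,.18,-7)
look('c26',220,100,80,100,6,'scene')
```

```text
t 22.95 p [ 0.558  -0.2653  0.195 ] rpy [179.91   2.95  -7.05] F [-1.1  0.6 -1.9] open mm 55.3
shift mm [-1.7  0.5 15.1] twist -0.05
```

View pics/c26.png

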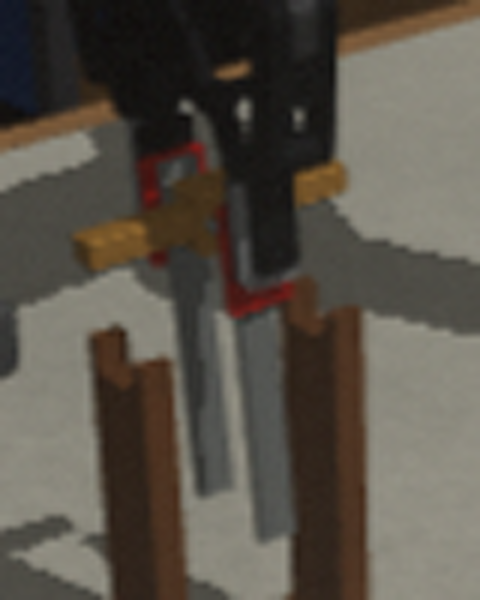

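In x the bar ends overhang both uprights equally. Down to just above the lips.

servo_tool(
  steps=[
    [-0.3, -0.001, 0.0005, 0.01, 0],
    [-0.3, 0, 0, 0.01, 0],
    [-0.3, 0, 0, 0.008, 0],
    [-0.3, 0, 0, 0, 0],
  ],
)

```text
t: 23.4
position: [0.5586, -0.267, 0.1695]
eef_rot: [179.7, 2.5, -7.0]
contact_force: [0.1, 0.5, -1.8]
opening: 0.651
```

Run:
```python
from h import *
to(.5555,-.2655,.165,-7)
look('c27',228,125,60,75,8,'scene')
```

```text
t 23.4 p [ 0.5586 -0.267   0.1695] rpy [179.73   2.5   -7.05] F [ 0.1  0.5 -1.8] open mm 55.4
shift mm [-3.1 -1.2  4.6] twist -0.05
```

View pics/c27.png

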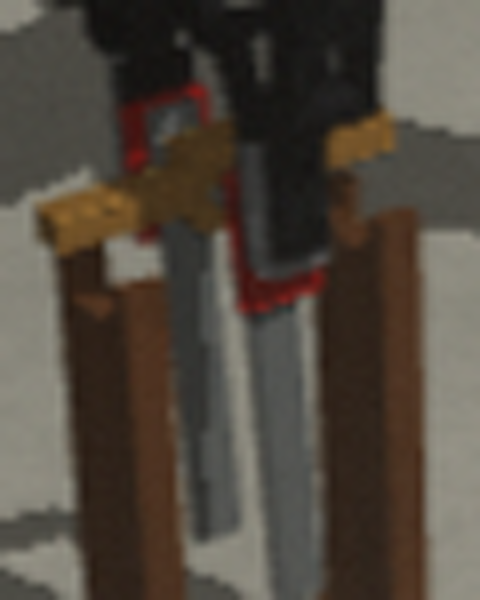

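Compared with the bar's end pixels when it first hung (allowing for height), the bar must go about 5.7 mm toward (-x,+y). That matches the original grasp TCP (0.553, -0.2645) exactly, so I'll correct to that.

servo_tool(
  steps=[
    [-0.3, -0.005, -0.0017, 0, 0],
    [-0.3, 0, 0, 0, 0],
    [-0.3, 0, 0, 0, 0],
  ],
)

```text
t: 23.75
position: [0.5547, -0.2653, 0.1718]
eef_rot: [179.7, 2.3, -7.1]
contact_force: [0.4, -0.3, -1.8]
opening: 0.654
```

Run:
```python
from h import *
to(.553,-.2645,.165,-7)
cr=np.array([.553,-.2645,.1675]); d=np.array([np.cos(np.radians(-7)),np.sin(np.radians(-7)),0])
look('c28',228,125,60,75,8,'scene')
```

```text
t 23.75 p [ 0.5547 -0.2653  0.1718] rpy [179.65   2.3   -7.06] F [ 0.4 -0.3 -1.8] open mm 55.6
shift mm [-1.5 -0.6  6.9] twist -0.06
```

View pics/c28.png

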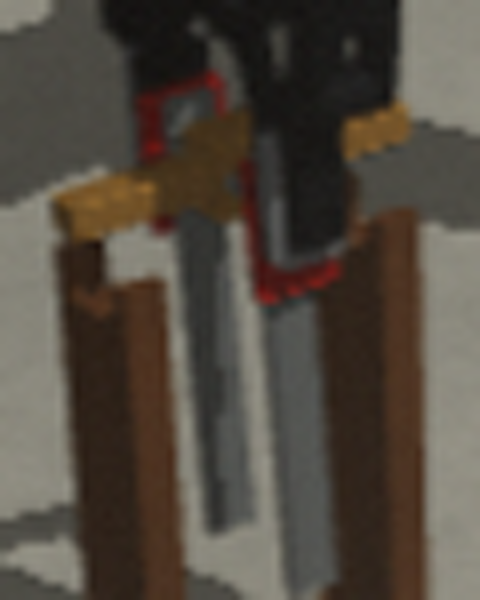

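servo_tool(
  steps=[
    [-0.3, 0, -0.0005, 0.007, 0],
    [-0.3, 0, 0, 0.005, 0],
    [-0.3, 0, 0, 0, 0],
  ],
)

```text
t: 24.1
position: [0.5546, -0.2649, 0.1595]
eef_rot: [179.6, 2.2, -7.1]
contact_force: [0.2, 0.0, -1.0]
opening: 0.652
```

Run:
```python
from h import *
to(.553,-.2645,.145,-7)
look('c29',228,125,60,75,8,'scene')
```

```text
t 24.1 p [ 0.5546 -0.2649  0.1595] rpy [179.62   2.23  -7.06] F [ 0.2  0.  -1. ] open mm 55.4
shift mm [-1.  -0.3 14.6] twist -0.06
```

View pics/c29.png

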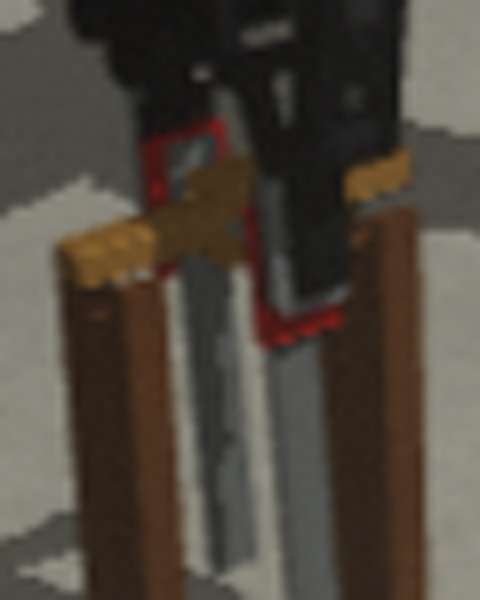

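servo_tool(
  steps=[
    [-0.3, -0.0005, 0, 0.004, 0],
    [-0.3, 0, 0, 0.003, 0],
    [-0.3, 0, 0, 0, 0],
  ],
)

```text
t: 24.45
position: [0.5539, -0.2649, 0.152]
eef_rot: [179.6, 2.2, -7.1]
contact_force: [0.3, 0.8, -1.5]
opening: 0.653
```

Run:
```python
from h import *
to(.553,-.2645,.145,-7)
look('c30',228,125,60,75,8,'scene')
```

```text
t 24.45 p [ 0.5539 -0.2649  0.152 ] rpy [179.62   2.23  -7.06] F [ 0.3  0.8 -1.5] open mm 55.5
shift mm [-0.6 -0.4  7. ] twist -0.06
```

View pics/c30.png

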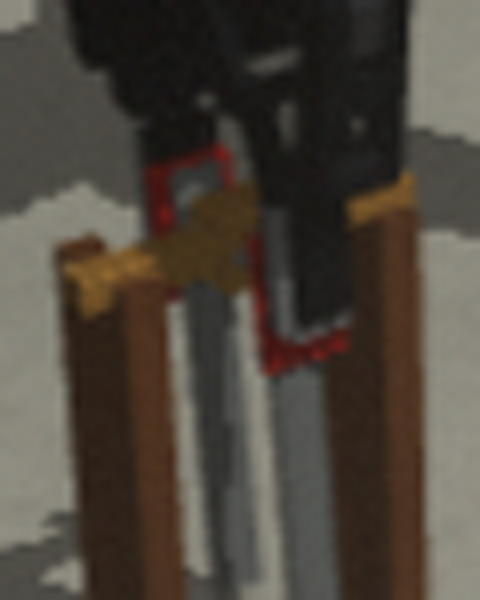

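The bar is between the lips at both uprights. Lower to the seats.

servo_tool(
  steps=[
    [-0.3, 0, 0, 0.002, 0],
    [-0.3, 0, 0, 0.002, 0],
    [-0.3, 0, 0, 0, 0],
  ],
)

```text
t: 24.8
position: [0.5541, -0.2652, 0.1482]
eef_rot: [179.6, 2.2, -7.1]
contact_force: [-0.3, -0.4, -2.0]
opening: 0.648
```

servo_tool(
  steps=[
    [-0.3, 0, 0, 0.0015, 0],
    [-0.3, 0, 0, 0, 0],
  ],
)

```text
t: 25.0
position: [0.5542, -0.2653, 0.147]
eef_rot: [179.6, 2.2, -7.1]
contact_force: [0.1, -0.2, -1.9]
opening: 0.649
```

servo_tool(
  steps=[
    [-0.3, 0, 0, 0.0015, 0],
    [-0.3, 0, 0, 0, 0],
  ],
)

```text
t: 25.2
position: [0.5547, -0.2655, 0.1465]
eef_rot: [179.6, 2.1, -7.1]
contact_force: [-0.5, -0.2, -1.1]
opening: 0.649
```

Run:
```python
from h import *
to(.553,-.2645,.145,-7)
look('c31',228,125,60,75,8,'scene')
```

```text
t 25.2 p [ 0.5547 -0.2655  0.1465] rpy [179.57   2.09  -7.06] F [-0.5 -0.2 -1.1] open mm 55.1
shift mm [-1.7 -0.8  1.5] twist -0.06
```

View pics/c31.png

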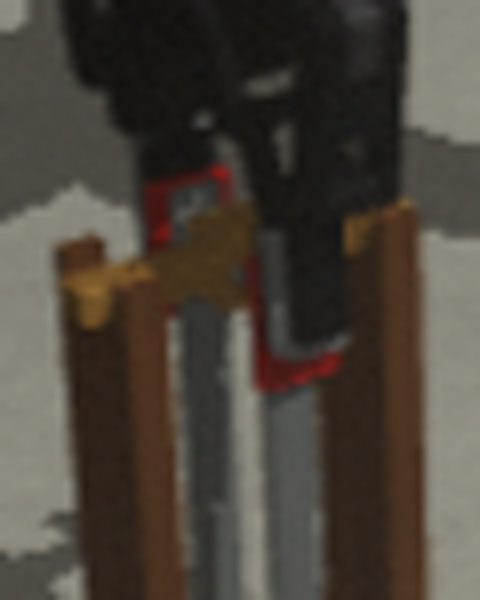

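servo_tool(
  steps=[
    [-0.3, 0, 0, 0.0015, 0],
    [-0.3, 0, 0, 0, 0],
  ],
)

```text
t: 25.45
position: [0.555, -0.2656, 0.1459]
eef_rot: [179.6, 2.0, -7.1]
contact_force: [0.6, 0.7, -1.9]
opening: 0.652
```

servo_tool(
  steps=[
    [-0.3, -0.0005, 0, 0.0015, 0],
    [-0.3, 0, 0, 0, 0],
  ],
)

```text
t: 25.65
position: [0.5552, -0.2656, 0.1453]
eef_rot: [179.5, 1.9, -7.1]
contact_force: [0.0, 0.4, -1.4]
opening: 0.652
```

servo_tool(
  steps=[
    [-0.3, -0.0005, 0, 0.0015, 0],
    [-0.3, 0, 0, 0, 0],
  ],
)

```text
t: 25.85
position: [0.5553, -0.2657, 0.1446]
eef_rot: [179.5, 1.8, -7.1]
contact_force: [-0.0, -0.4, -0.0]
opening: 0.652
```

The tongs' weight has come off the wrist. One more small press and then release slowly.

servo_tool(
  steps=[
    [-0.3, 0, 0, 0.0015, 0],
    [-0.34, 0, 0, 0, 0],
    [-0.38, 0, 0, 0, 0],
    [-0.44, 0, 0, 0, 0],
    [-0.5, 0, 0, 0, 0],
  ],
)

```text
t: 26.35
position: [0.5548, -0.2657, 0.1419]
eef_rot: [179.5, 1.9, -7.1]
contact_force: [-0.4, -0.6, 0.6]
opening: 0.75
```

Run:
```python
from h import *
to(.553,-.2645,.145,-7)
look('c32',228,125,60,75,8,'scene')
```

```text
t 26.35 p [ 0.5548 -0.2657  0.1419] rpy [179.53   1.89  -7.07] F [-0.4 -0.6  0.6] open mm 63.8
shift mm [-2.  -1.  -3.1] twist -0.07
```

View pics/c32.png

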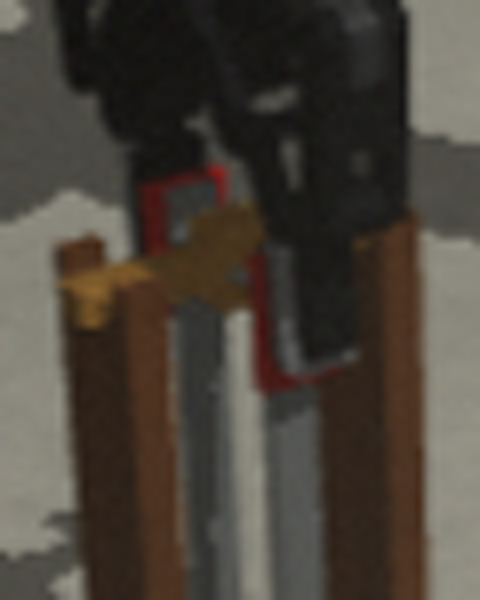

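The tongs are resting in both seats. Open fully and rise.

servo_tool(
  steps=[
    [-0.7, 0, 0, 0, 0],
    [-0.9, 0, 0, 0, 0],
    [-1, 0, 0, 0, 0],
    [-1, 0, 0, -0.008, 0],
    [-1, 0, 0, -0.015, 0],
  ],
)

```text
t: 26.9
position: [0.5536, -0.2647, 0.163]
eef_rot: [179.7, 2.2, -7.1]
contact_force: [-0.1, -1.5, 0.5]
opening: 1.003
```

servo_tool(
  steps=[
    [-1, 0, 0, -0.025, 0],
    [-1, 0, 0, -0.04, 0],
    [-1, 0, 0, -0.04, 0],
    [-1, -0.04, 0.01, 0, 0],
    [-1, -0.04, 0.01, 0, 0],
  ],
)

```text
t: 27.4
position: [0.4808, -0.2758, 0.2846]
eef_rot: [179.4, 1.5, -6.8]
contact_force: [-0.3, -0.3, -0.4]
opening: 1.003
```

servo_tool(
  steps=[
    [-1, -0.05, 0, 0, 0],
    [-1, -0.05, 0, 0, 0],
    [-1, 0, 0, 0, 0],
    [-1, 0, 0, 0, 0],
    [-1, 0, 0, 0, 0],
  ],
)

```text
t: 27.9
position: [0.3765, -0.2648, 0.2955]
eef_rot: [178.9, 0.9, -7.0]
contact_force: [-0.1, -0.4, 0.8]
opening: 1.0
```

Run:
```python
from h import *
to(.553,-.2645,.3,-7)
snap('scene','s33'); f=snap('top','t33')
look('c33',225,140,70,95,6)
z=f['img'][:,:,::-1]
k=lambda x,y,w,h,s:cv2.resize(z[y:y+h,x:x+w],None,fx=s,fy=s,interpolation=cv2.INTER_CUBIC)
cv2.imwrite('pics/c33t.png',np.hstack([k(160,245,215,110,3),cv2.resize(k(415,235,66,75,4),(264,330))])[:, :800])
```

```text
t 27.9 p [ 0.3765 -0.2648  0.2955] rpy [178.88   0.88  -6.98] F [-0.1 -0.4  0.8] open mm 85.0
shift mm [175.1 -21.6  -7.6] twist 0.02
```

View pics/c33.png

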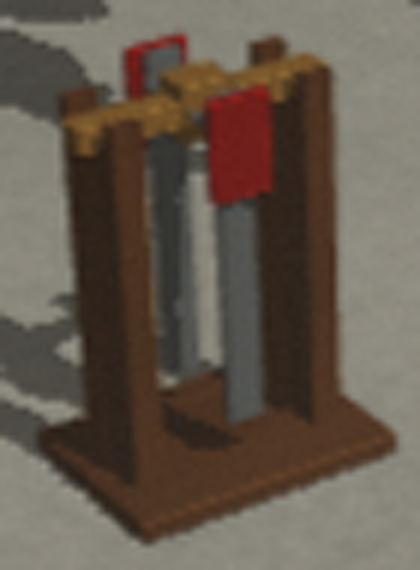

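View pics/t33.png

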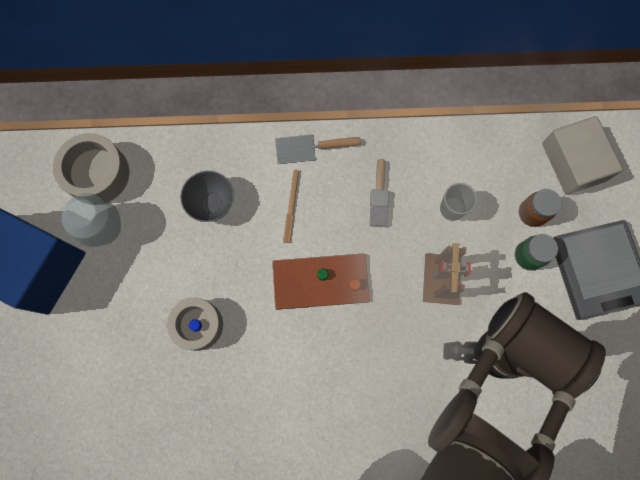

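View pics/s33.png

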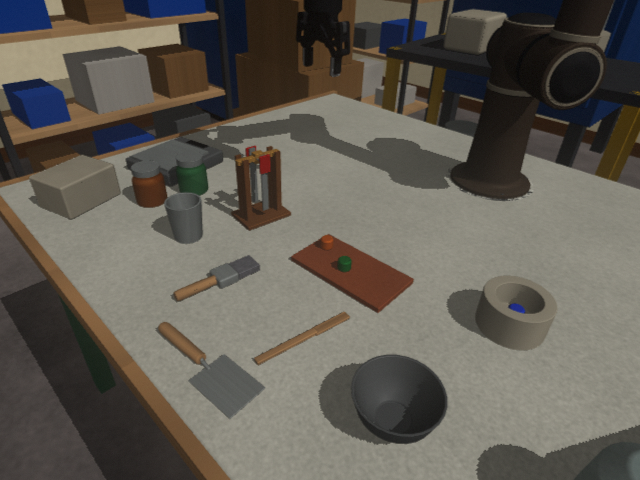

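The tongs hang level in both seats. Blue stands in the well at (195,325) in the top view. Green (323,274), amber (355,285), the mould and everything else are where they started, and the robot touches nothing.

```bash
python3 -c "
from cell import *
print(hand_in())"
```

```text
the job is handed in; nothing more can be done
None
```

The job is done and handed in, with the robot clock at about 28 s of the 61 s allowed. I took the tongs from the stand and picked up the blue lump with their jaws. I set it on the well floor, released it, and hung the tongs back in the stand.

**Last checks:**
- **Blue lump:** it stands upright in the well, about 2 mm from centre in the top view. I only opened the jaws once the wrist force showed it resting on the floor, at about 5 N. The first touch-down peaked at about 14 N, so I lifted it about 1.5 mm, recentred it and set it down again. Only the tongs' jaws touched the glass.
- **Tongs:** they hang level in both seats, between the lips, in practically the same image position as at the start.
- **Everything else:** the mould, green and amber lumps, knife, brush, bowl and cup look unmoved in both cameras.

**What disagreed:**
- **Opening on the lump:** the gripper read about 39 mm while holding the lump, against the 44 mm expected. The jaws had stopped moving in the images and the test lift brought the lump up, so I carried on.
- **Tool tilt:** the tool drifted up to about 3.6° off vertical, which I could not fully trim out. It was about 2° when the tongs went back, and they levelled on the seats.
- **Bar alignment:** one of my corrections over the stand was wrong by about 5 mm. I caught it against the first hanging image and fixed it before lowering.

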